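# Nest the pot lids and stow the spice basket before the hob is lit

## Robot

A 7-joint arm with a two-finger parallel gripper is mounted at the origin on the work surface. World frame = base frame: x ahead of the robot, y to its left, z up, the work surface at z = 0. Lengths are in m, angles in rad, forces in N, time in s.
With the tool pointing down it reaches from about 0.4 to 0.875 m from the base axis. Payload 19.3 kg.
Tool frame: the origin (TCP) lies at the very end of the fingers, on their centre line; the grasp point (between the pads) lies 19 mm behind it; z points along the fingers, y is the line along which they close (so a half turn about z gives the same grasp; the last joint's range is limited). The gripper opens to 85 mm and grips with 20 to 120 N. Pads are 22 mm wide; open, the fingers measure 114 mm over their backs; the gripper's body (76 mm by 85 mm) begins 54 mm behind the grasp point. The pads swing forward as they close: fully open they stand 13 mm farther back than shut.
Start: joints at [1.232, 0.521, -0.036, 1.599, 0.021, 1.021, -0.113], TCP at [0.166, -0.603, 0.231] pointing down, gripper open.
Joint ranges: [-2.91, 2.91], [-0.3, 2.13], [-1.5, 1.42], [0.17, 2.43], [-1.26, 4.41], [0.16, 1.93], [-2.52, 2.52]. Speed limits (rad/s): [1.89, 1.89, 2.39, 2.39, 3.01, 3.01, 3.01].

## Interface

Orientations are given as [roll, pitch, yaw] about the fixed x, y, z axes, in that order (R = Rz(yaw) Ry(pitch) Rx(roll)).
In Python, from workcell import bot gives the robot as it stands.
- The arm moves only by the tool jog_arm, never from a script. Its argument "motion" is a list of rows, each a list of 5 numbers: the shift along the tool's x, y, z scaled (see below), then the turn about the tool's z scaled (see below), then the opening, from 0 (shut) to 1 (fully open). A call has 1 to 12 rows; each row shifts and turns the commanded pose from where the row before left it, along the tool's axes as they then stand; what a row does not reach is not made up. The controller multiplies each number of a shift by 30 mm and each number of a turn by 0.08 rad. A row lasts 1/10 s, in which the tool goes at most 50 mm and 8.59 degrees, less where a joint would pass 70% of its speed; a pose out of reach is approached as far as the arm can. A call with a number of a shift or a turn outside -1 to 1 is refused whole. A call with a gripper value outside its range is refused whole. The fingers move at their own pace and stop on an object; "newtons" is the grip in N (left out, the last holds). Time passes only in rows, so rows that do not move let the fingers close. It gives the time, the measured TCP pose, the force, the opening and the grip force at its end, in the units of the state.
- bot.observe(): the state, without advancing time (a new reading comes with each control period).
- bot.grab_frame(name): name is "side" or "top" or "wrist"; returns a dict with "pixels" (480x640x3 uint8, red, green, blue), "fovy" (degrees; the focal length in pixels is half the picture's height over the tangent of half this angle, whatever the lens; pixels are square), "cx", "cy" (the principal point, pixels), "k1" (the pictures are not rectified: a ray, as slopes to the right and down, at radius r is drawn at 1 + k1 r^2 times it, then the intrinsics apply), "rvec" (rotation vector, rad) and "tvec" (3), from world to camera coordinates, as OpenCV has them; the wrist camera has in their place "mount" (4x4, takes a point from camera to tool coordinates, whose origin is the TCP and whose axes are the flange's). Camera axes: x right, y down, z forward; pixel columns grow to the right and rows downward; lengths in m; the calibration is good to about 2 mm. A picture is of the moment at which its call begins: read the wrist's pose just before it. There is no depth.
- bot.job_done(): hands the job in; it is judged then, once.
The state is a dict: "clock": time; "qpos": joint angles; "qd": joint speeds; "joint_efforts": joint torques, N m; "position": TCP position; "tool_rot": TCP orientation; "force": force on the tool from outside, world axes, zero at the start; "moment": the same for the moment, N m; "grip_width": finger opening in m; "finger_force": force on a finger pad.
Only numpy, scipy, OpenCV 4.12 (cv2) and the standard library are available. Lean on these libraries where they do the work, as an engineer would, in place of code of your own. Each camera call takes 0.05 s, during which the arm holds its last target. There are 200 camera calls.

## Task

The hob is about to be lit, so stow the lids and the glass spice vials: nest all the domed lids upside down in the beech tray, each cupped level and centred inside the next larger one, starting from the largest, which is in the tray already. Shift the ladle and the whisk from the crowded hook to the empty spare hook, where they stay, so that you can take down the spice basket behind them and stand it upright in the tray beside the lids. When everything is in, push the tray fully home under the grid panel; leave the other kitchen things standing where they are.

Things in the scene. Friction and masses are not known exactly. Their poses are not given: they have to be found in the camera images.
- lid_160_mid (a point): Domed steel pot lid 160 across, 54 high, 180 g, lying hollow side up on its beech knob (40 across, 16 high); upright silicone edge band 8 thick, 14 high on top, outer radius 80: pinch it, one finger inside. Inner floor flat, 56 across, 20 above the knob's underside. Point: on its axis, 27 above the underside; z up. Starts in the tray, towards its -y end; may stay there.
- lid_132_mid (a point): Domed steel pot lid 132 across, 52 high, 140 g, lying hollow side up on its beech knob (40 across, 16 high); upright silicone edge band 8 thick, 14 high on top, outer radius 66: pinch it, one finger inside. Inner floor flat, 56 across, 20 above the knob's underside. Point: on its axis, 26 above the underside; z up. On the worktop at the right, or absent.
- lid_104_mid (a point): Domed steel pot lid 104 across, 50 high, 110 g, lying hollow side up on its beech knob (40 across, 16 high); upright silicone edge band 8 thick, 14 high on top, outer radius 52: pinch it, one finger inside. Inner floor flat, 56 across, 20 above the knob's underside. Point: on its axis, 25 above the underside; z up. On the worktop at the right, or absent.
- lid_76_mid (a point): Domed steel pot lid 76 across, 48 high, 80 g, lying hollow side up on its beech knob (40 across, 16 high); upright silicone edge band 8 thick, 14 high on top, outer radius 38: pinch it, one finger inside. Inner floor flat, 56 across, 20 above the knob's underside. Point: on its axis, 24 above the underside; z up. On the worktop at the right, or absent.
- basket_eye (a point): Hangs by its eye, a plate 38 wide (y), 50 high, 8 thick (x) with a slot 22 wide x 34 high round the prong; slot centre hangs 13 below the prong's axis. This point: slot centre; grip here, fingers closing along y on the side edges; z up. Spice basket, rearmost on hook_a: wire trough 56 (x) x 76 (y) of clipped-in glass vials under a hoop; underside 125 below this point; 300 g.
- ladle_eye (a point): Hangs by its eye, a plate 38 wide (y), 50 high, 8 thick (x) with a slot 22 wide x 34 high round the prong; slot centre hangs 13 below the prong's axis. This point: slot centre; grip here, fingers closing along y on the side edges; z up. Ladle before the basket on hook_a; lowest part 160 below, cup 62 wide; 130 g.
- whisk_eye (a point): Hangs by its eye, a plate 38 wide (y), 50 high, 8 thick (x) with a slot 22 wide x 34 high round the prong; slot centre hangs 13 below the prong's axis. This point: slot centre; grip here, fingers closing along y on the side edges; z up. Balloon whisk before the basket on hook_a; lowest part 150 below, 44 across; 110 g.
- hook_a_end (a point): The crowded hook: a level prong 8 thick along x on the steel grid panel, coming 195 towards the robot, then bent up: its tip is 8 nearer and 8 higher. This point: on its axis where the bend begins; the prong runs from here to +195 in x, to the panel (185 to 350 above the worktop). Axes as the world's.
- hook_b_end (a point): The spare hook, empty at the start, the same as hook_a and at the same panel about 160 mm to one side; same kind of point. A tool hangs here when the prong runs through its eye.
- tray_floor (a point): Beech tray, open box on runners: inside 191 (x) x 274 (y), walls 9 thick (front 12), 34 high over its floor, underside 10 above the worktop. This point is the centre of its inner floor; axes as the world. It moves with the tray.
- tray_front (a point): Middle of the tray's upright front face, which looks to the robot (-x), 44 high; this point is 22 above the tray's underside. Push here towards +x.
- tray (a joint): How far the tray has been pushed, m: 0 at the start (pulled out towards the robot), 0.16 fully home at its stop (slides to +x beneath the grid panel; about 2 N of friction).
- saucepan: Bystander: steel saucepan, 110 across, 65 high, on the hob; origin at the centre of its underside. Not to be moved.
- mill: Bystander: wooden pepper mill, 52 across, 120 high, right; origin at the centre of its underside. Not to be moved.
- salt_jar: Bystander: white salt jar, 64 across, 75 high, between the robot and the lids; origin at the centre of its underside. Not to be moved.
Not all that is in view belongs to the job. What is shaped like the part that bears basket_eye but red is not meant.

How it is judged:
On the way, in this order (a step that is already met when the one before it is completed fails the run):
1. the ladle and the whisk both hang on the spare hook (x of ladle_eye in the frame of hook_b_end between 0.004 and 0.19 m and y of ladle_eye in the frame of hook_b_end between -0.012 and 0.012 m and z of ladle_eye in the frame of hook_b_end between -0.022 and 0.004 m and angle between each of ladle_eye, whisk_eye's own z axis and vertical below 0.35 rad and x of whisk_eye in the frame of hook_b_end between 0.004 and 0.19 m and y of whisk_eye in the frame of hook_b_end between -0.012 and 0.012 m and z of whisk_eye in the frame of hook_b_end between -0.022 and 0.004 m), for 0.2 s.
2. all the lids that are there are nested in the tray and the basket stands upright in it (x of lid_160_mid in the frame of tray_floor between -0.1 and 0.1 m and y of lid_160_mid in the frame of tray_floor between -0.14 and 0.14 m and z of lid_160_mid in the frame of tray_floor between 0.019 and 0.035 m and angle between each of lid_160_mid, lid_132_mid, lid_104_mid, lid_76_mid's own z axis and vertical below 0.12 rad and z of lid_132_mid in the frame of lid_160_mid between 0.013 and 0.025 m and horizontal distance between lid_132_mid and lid_160_mid below 0.013 m and z of lid_104_mid in the frame of lid_160_mid between 0.012 and 0.044 m and horizontal distance between each of lid_104_mid, lid_76_mid and lid_160_mid below 0.0182 m and z of lid_104_mid in the frame of lid_132_mid between 0.013 and 0.025 m and horizontal distance between lid_104_mid and lid_132_mid below 0.013 m and z of lid_76_mid in the frame of lid_160_mid between 0.011 and 0.063 m and z of lid_76_mid in the frame of lid_132_mid between 0.012 and 0.044 m and horizontal distance between lid_76_mid and lid_132_mid below 0.0182 m and z of lid_76_mid in the frame of lid_104_mid between 0.013 and 0.025 m and horizontal distance between lid_76_mid and lid_104_mid below 0.013 m and x of basket_eye in the frame of tray_floor between -0.075 and 0.075 m and y of basket_eye in the frame of tray_floor between -0.105 and 0.105 m and z of basket_eye in the frame of tray_floor between 0.115 and 0.133 m and angle between basket_eye's own z axis and vertical below 0.1 rad), for 0.2 s.
3. the loaded tray is pushed home (value of joint tray above 0.152 m), for 0.2 s.
At the end, for the whole second after the job is handed in: Ladle and whisk hang on the spare hook, prong through the eye. In the tray the lids stand inverted, each on the floor of the next larger (20 mm up, within 6), axes within 13 mm, level within 7 degrees; the basket stands upright on the tray floor; the tray is within 8 mm of its stop (all of step 1 and all of step 2 and value of joint tray above 0.152 m); the robot touches nothing.
It fails at once if a bystander is shifted by more than 40 mm (distance of any of saucepan, mill, salt_jar from where it was at the start of the episode above 0.04 m).
It fails at once if the basket of glass vials is tipped beyond 50 degrees (angle between basket_eye's own z axis and vertical above 0.87 rad).
Of lid_132, lid_104, lid_76 only 2 to 3 are there at a start; the rules pass over those that are not, and their reading is None.
At some moment in a run one of lid_132, lid_104, lid_76 may be knocked a few centimetres aside while the robot is not near it.
It also fails if it takes over 210 s, if anything falls off the work surface, if the arm or the gripper's body presses on something with over 40 N, if the wrist force passes 120 N, or if a joint passes its speed limit or range.

## Working session

There is one attempt and no reset: what is moved stays moved. The work goes in short steps, Python scripts to look and compute and a tool call to move; the robot and the scene stay as the last step left them, time stands still between calls to the robot, and variables do not carry over. Pictures are saved under pics/ and viewed, at most 14 in all, crops included, and the job is handed in when it is done.

Besides the shell and the picture viewer there is one more tool, called after ">>>" by a JSON object that holds its "api" and its "payload". jog_arm: Moves the arm, as the interface text tells. Shifts and turns lie within -1 to 1; 1 stands for 30 mm of shift or 0.08 rad of turn. Its arguments: {"type":"object","properties":{"motion":{"type":"array","items":{"type":"array","items":{"type":"number"}}},"newtons":{"type":"number"}},"required":["motion"]}

```bash
mkdir -p pics; ls; cat > h.py <<'E'
import numpy as np, cv2
from workcell import bot
from scipy.spatial.transform import Rotation as R
def shot(name,fn):
    s=bot.observe(); f=bot.grab_frame(name); cv2.imwrite(fn,f["pixels"][:,:,::-1]); return s,f
def cam(f,s=None):
    F=240/np.tan(np.radians(f["fovy"])/2)
    if "rvec" in f:
        Rm=cv2.Rodrigues(np.array(f["rvec"],float))[0]; t=np.array(f["tvec"],float).ravel()
    else:
        M=np.array(f["mount"]); T=np.eye(4); T[:3,:3]=R.from_euler('xyz',s["tool_rot"]).as_matrix(); T[:3,3]=s["position"]
        C=np.linalg.inv(T@M); Rm=C[:3,:3]; t=C[:3,3]
    return F,f["cx"],f["cy"],f["k1"],Rm,t
def proj(c,P):
    F,cx,cy,k,Rm,t=c; p=np.atleast_2d(P)@Rm.T+t; a=p[:,:2]/p[:,2:]; r=(a**2).sum(1,keepdims=True)
    return a*(1+k*r)*F+[cx,cy]
def ray(c,u,v):
    F,cx,cy,k,Rm,t=c; d=np.array([(u-cx)/F,(v-cy)/F]); a=d.copy()
    for _ in range(30): a=d/(1+k*(a@a))
    return -Rm.T@t, Rm.T@np.array([a[0],a[1],1])
def atz(c,u,v,z):
    o,d=ray(c,u,v); return o+d*(z-o[2])/d[2]
def tri(rs):
    A=np.zeros((3,3));b=np.zeros(3)
    for o,d in rs:
        d=d/np.linalg.norm(d); M=np.eye(3)-np.outer(d,d); A+=M;b+=M@o
    p=np.linalg.solve(A,b); return p,[np.linalg.norm(np.cross(p-o,d/np.linalg.norm(d))) for o,d in rs]
E
python3 - <<'E'
from h import *
s=bot.observe(); print({k:np.round(v,3) for k,v in s.items()})
for n in("side","top"):
    s,f=shot(n,f"pics/{n}0.png"); c=cam(f); print(n,f["fovy"],f["cx"],f["cy"],f["k1"],"pos",-c[4].T@c[5],"fwd",c[4][2])
    np.save(n+"cal.npy",{k:v for k,v in f.items() if k!="pixels"},allow_pickle=True)
s,f=shot("wrist","pics/wrist0.png"); print(f["mount"],f["fovy"])
E
```

```text
pics
{'clock': np.float64(0.0), 'qpos': array([ 1.232,  0.522, -0.036,  1.6  ,  0.021,  1.021, -0.113]), 'qd': array([-0.   , -0.001,  0.001,  0.   ,  0.001,  0.   ,  0.001]), 'joint_efforts': array([-1.0000e-03, -9.2710e+01,  1.9790e+00, -3.6993e+01,  1.8000e-02,
        8.0000e-03,  0.0000e+00]), 'position': array([ 0.166, -0.602,  0.231]), 'tool_rot': array([-3.14 ,  0.   ,  0.269]), 'force': array([-0.006,  0.141,  0.595]), 'moment': array([-0.004, -0.023,  0.018]), 'finger_force': np.float64(0.0), 'grip_width': np.float64(0.086)}
side 55.814238316616944 322.4352705826881 247.529279189285 -0.008787302935890424 pos [0.15064978 0.6933268  0.66050851] fwd [ 0.38950546 -0.77008154 -0.50523254]
top 56.892493618952145 323.3645920132195 233.11234982140408 -0.02159650816800077 pos [ 0.35193615 -0.01968931  1.18670704] fwd [ 0.16910303  0.00678113 -0.98557505]
[[ 2.83327202e-04 -9.64764796e-01 -2.63113678e-01  6.63080817e-02]
 [ 9.99999669e-01  7.26705015e-05  8.10361393e-04 -4.56392119e-04]
 [-7.62687541e-04 -2.63113821e-01  9.64764497e-01 -1.43131141e-01]
 [ 0.00000000e+00  0.00000000e+00  0.00000000e+00  1.00000000e+00]] 65.91904271308513
```

View pics/top0.png

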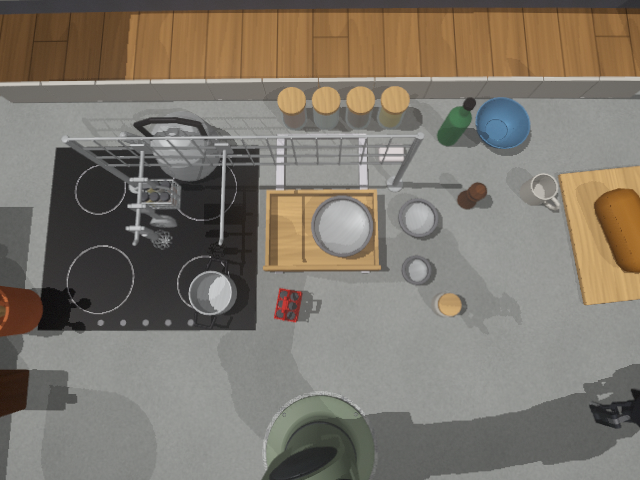

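View pics/side0.png

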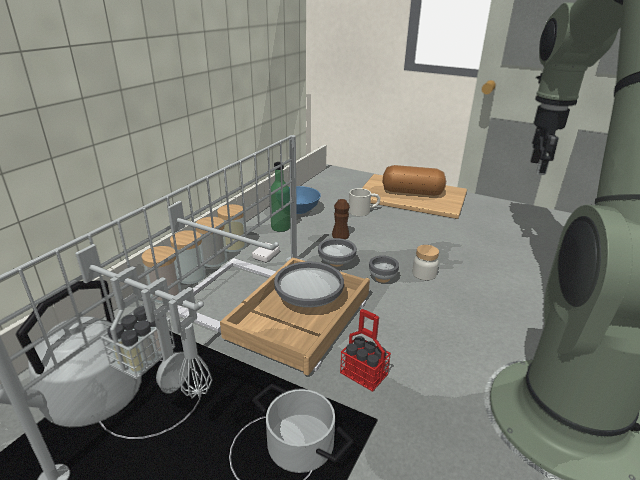

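```bash
python3 - <<'E'
import cv2,numpy as np
a=cv2.imread("pics/top0.png");b=cv2.imread("pics/side0.png")
z=lambda i,x,y,w,h,k:cv2.resize(i[y:y+h,x:x+w],None,fx=k,fy=k,interpolation=cv2.INTER_CUBIC)
cv2.imwrite("pics/c1.png",z(a,110,130,200,150,4))
cv2.imwrite("pics/c2.png",z(b,75,190,215,160,3.7))
cv2.imwrite("pics/c3.png",z(a,262,180,200,150,4))
E
```

```text
(no output)
```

View pics/c1.png

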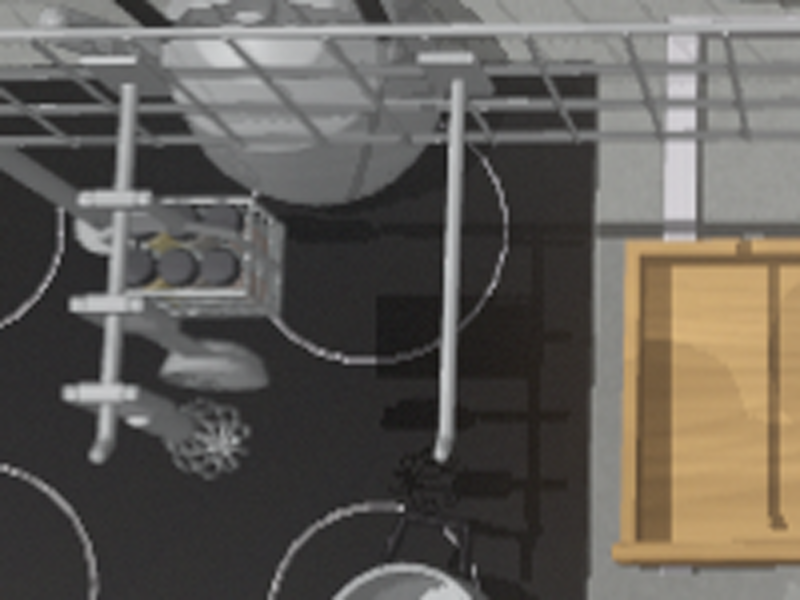

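View pics/c2.png

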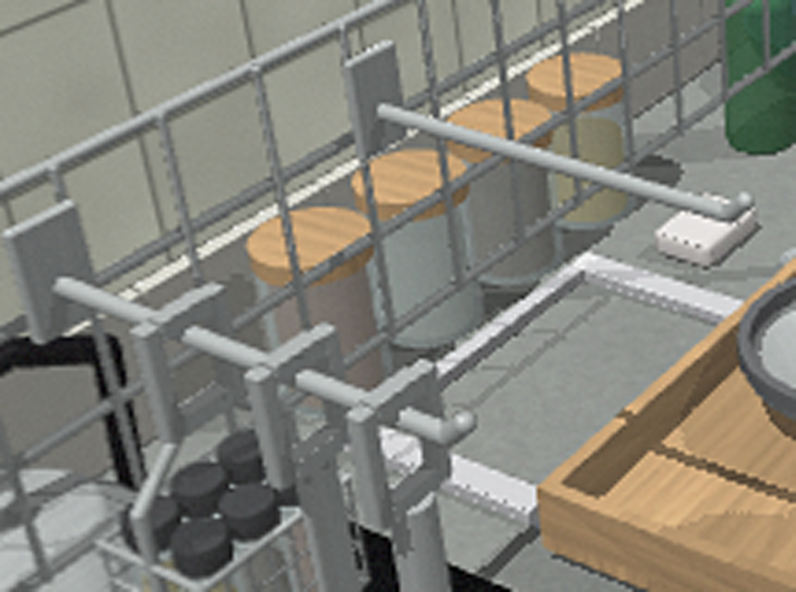

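View pics/c3.png

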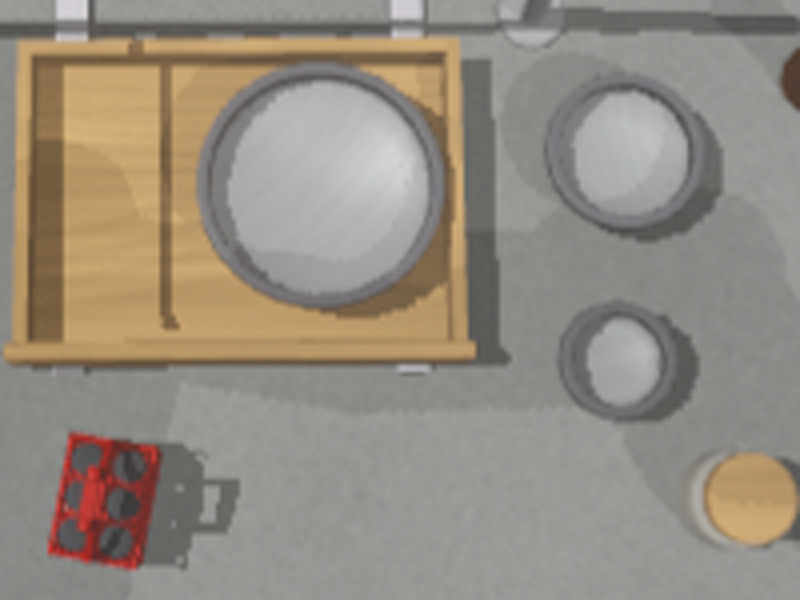

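```bash
python3 - <<'E'
from h import *
T=cam(np.load("topcal.npy",allow_pickle=True).item());S=cam(np.load("sidecal.npy",allow_pickle=True).item())
t1=lambda x,y:(110+(x+.5)/4-.5,130+(y+.5)/4-.5); t3=lambda x,y:(262+(x+.5)/4-.5,180+(y+.5)/4-.5)
s=lambda x,y:(75+(x+.5)/3.7-.5,190+(y+.5)/3.7-.5)
for n,a,b in [("a end",(103,440),(440,432)),("a tip",(97,455),(462,422)),("a base",(129,85),(62,288)),("b end",(443,445),(725,207)),("b tip",(445,458),(743,203)),("b base",(457,82),(382,110)),
 ("bask top",(115,199),(184,309)),("ladle top",(105,303),(295,350)),("whisk top",(98,393),(396,387))]:
    p,e=tri([ray(T,*t1(*a)),ray(S,*s(*b))]); print(n,p.round(4),np.round(e,4))
for n,a,z in [("160",(321,185),.074),("104",(626,152),.05),("76",(621,361),.048),("BL",(18,40),.054),("BR",(460,38),.054),("FL",(5,347),.054),("FR",(474,345),.054),("jar",(750,497),.075),("160L",(198,185),.074),("160R",(445,185),.074),("104L",(546,152),.05),("104R",(706,152),.05),("104T",(626,72),.05),("104B",(626,232),.05),("76L",(560,361),.048),("76R",(682,361),.048)]:
    print(n,atz(T,*t3(*a),z).round(4))
print(atz(T,212,293,.065))
E
```

```text
a end [0.4923 0.3663 0.3101] [0.001 0.001]
a tip [0.4831 0.3653 0.3172] [0.0005 0.0005]
a base [0.68   0.3658 0.308 ] [0. 0.]
b end [0.4897 0.1941 0.3108] [0.0022 0.0022]
b tip [0.4824 0.192  0.3138] [0.0019 0.0019]
b base [0.6799 0.1932 0.308 ] [0.0002 0.0002]
bask top [0.6145 0.3639 0.3188] [0.0003 0.0003]
ladle top [0.5594 0.3646 0.32  ] [0.0006 0.0006]
whisk top [0.5131 0.3647 0.3207] [0.0006 0.0006]
160 [ 0.5613 -0.0594  0.074 ]
104 [ 0.5865 -0.2601  0.05  ]
76 [ 0.4499 -0.2517  0.048 ]
BL [0.6638 0.1388 0.054 ]
BR [ 0.6631 -0.153   0.054 ]
FL [0.4607 0.1437 0.054 ]
FR [ 0.4603 -0.1568  0.054 ]
jar [ 0.3628 -0.3228  0.075 ]
160L [0.5618 0.0192 0.074 ]
160R [ 0.5608 -0.1386  0.074 ]
104L [ 0.5869 -0.2077  0.05  ]
104R [ 0.5862 -0.3125  0.05  ]
104T [ 0.6404 -0.2623  0.05  ]
104B [ 0.5335 -0.2579  0.05  ]
76L [ 0.4502 -0.2125  0.048 ]
76R [ 0.4497 -0.2909  0.048 ]
[0.39304797 0.26943676 0.065     ]
```

>>> {"api": "jog_arm", "payload": {"motion": [[0.5, -0.3, -0.5, 0, 1], [0.92, -0.56, -0.5, 0, 1], [0.92, -0.56, -0.5, 0, 1], [0.92, -0.56, -0.5, 0, 1], [0.92, -0.56, -0.5, 0, 1], [0.92, -0.56, -0.5, 0, 1], [0.92, -0.56, -0.5, 0, 1], [0.92, -0.56, -0.5, 0, 1], [0.92, -0.56, -0.5, 0, 1], [0.92, -0.56, -0.5, 0, 1], [0.92, -0.56, -0.5, 0, 1], [0.92, -0.56, -0.5, 0, 1]]}}

```text
clock: 1.35
position: [0.4225, -0.3292, 0.4126]
tool_rot: [3.141, -0.0, 0.269]
force: [0.3, -0.5, -0.2]
grip_width: 0.0854
finger_force: 0.0
```

>>> {"api": "jog_arm", "payload": {"motion": [[0.92, -0.56, -0.3, 0, 1], [0.92, -0.56, 0, 0, 1], [0.92, -0.56, 0, 0, 1], [0.2, -1, 0, 0, 1], [0.2, -1, 0, 0, 1], [0.2, -1, 0, 0, 1], [0.2, -1, 0, 0, 1], [0.2, -1, 0, 0, 1], [0.2, -1, 0, 0, 1], [0.2, -1, 0, 0, 1], [0.2, -1, 0, 0, 1], [0.2, -1, 0, 0, 1]]}}

```text
clock: 2.55
position: [0.4677, 0.0159, 0.4209]
tool_rot: [3.141, -0.0, 0.269]
force: [1.1, 0.2, 0.8]
grip_width: 0.0854
finger_force: 0.0
```

>>> {"api": "jog_arm", "payload": {"motion": [[0.2, -1, 0, 0, 1], [0.2, -1, 0, 0, 1], [0.2, -1, 0, 0, 1], [0.2, -1, 0, 0, 1], [0.2, -1, 0, 0, 1], [0.2, -1, 0, 0, 1], [0.2, -1, 0, 0, 1], [0.2, -1, 0, 0, 1], [0.2, -1, 0, 0, 1], [0.2, -1, 0, 0, 1], [0.2, -1, 0, 0, 1], [0, 0, 0, 0, 1]]}}

```text
clock: 3.75
position: [0.4422, 0.3537, 0.4204]
tool_rot: [-3.14, 0.001, 0.274]
force: [-0.4, 0.2, 0.6]
grip_width: 0.0857
finger_force: 0.0
```

>>> {"api": "jog_arm", "payload": {"motion": [[0, 0, 0, -1, 1], [0, 0, 0, -1, 1], [0, 0, 0, -1, 1], [0, 0, 0, -1, 1], [0, 0, 0, -1, 1], [0, 0, 0, -1, 1], [0, 0, 0, -1, 1], [0, 0, 0, -1, 1], [0, 0, 0, -1, 1], [0, 0, 0, -1, 1], [0, 0, 0, -1, 1], [0, 0, 0, -1, 1]]}}

```text
clock: 4.95
position: [0.444, 0.3496, 0.4209]
tool_rot: [3.141, 0.0, 1.232]
force: [0.3, 0.5, -0.3]
grip_width: 0.0854
finger_force: 0.0
```

>>> {"api": "jog_arm", "payload": {"motion": [[0, 0, 0, -1, 1], [0, 0, 0, -1, 1], [0, 0, 0, -1, 1], [0, 0, 0, -1, 1], [0, 0, 0, -1, 1], [0, 0, 0, -1, 1], [0, 0, 0, -1, 1], [0, 0, 0, -1, 1], [0, 0, 0, -1, 1], [0, 0, 0, -1, 1], [0, 0, 0, -1, 1], [0, 0, 0, -1, 1]]}}

```text
clock: 6.15
position: [0.444, 0.3495, 0.4208]
tool_rot: [3.141, 0.001, 2.192]
force: [-0.5, 0.7, 0.1]
grip_width: 0.0857
finger_force: 0.0
```

>>> {"api": "jog_arm", "payload": {"motion": [[0, 0, 0, -1, 0.8], [0, 0, 0, -1, 0.8], [0, 0, 0, -1, 0.8], [0, 0, 0, -1, 0.8], [0, 0, 0, -1, 0.8], [0, 0, 0, -1, 0.8], [0, 0, 0, -1, 0.8], [0, 0, 0, -1, 0.8], [0, 0, 0, -1, 0.8], [0, 0, 0, -1, 0.8], [0, 0, 0, -1, 0.8], [0, 0, 0, -0.9, 0.8]]}}

```text
clock: 7.35
position: [0.444, 0.3496, 0.4207]
tool_rot: [-3.141, 0.001, -3.139]
force: [-0.8, -0.1, -0.1]
grip_width: 0.0685
finger_force: 0.0
```

```bash
python3 - <<'E'
from h import *
s,f=shot("wrist","pics/w1.png"); c=cam(f,s); print(s["qpos"].round(2),s["position"])
print(proj(c,[[.4923,.365,.309],[.68,.365,.309],[.5131,.365,.3207],[.5594,.365,.32],[.6145,.365,.3188]]).round(1))
E
```

```text
[ 0.03  0.51 -1.25  1.44  0.49  1.54  0.37] [0.44404065 0.34956718 0.42073655]
[[339.9 293. ]
 [335.7 481. ]
 [340.2 325.7]
 [338.9 378.3]
 [337.5 433.3]]
```

View pics/w1.png

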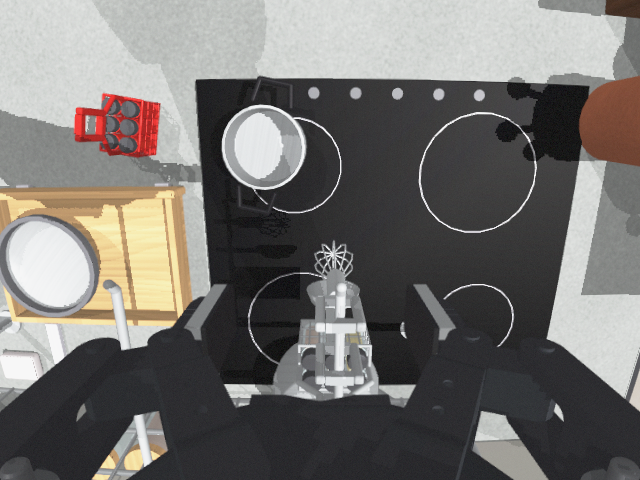

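>>> {"api": "jog_arm", "payload": {"motion": [[-0.6, 0.15, 0, 0, 0.8], [-0.6, 0.15, 0, 0, 0.8], [-0.6, 0.15, 0, 0, 0.8], [-0.5, 0.06, 0, 0, 0.8], [0, 0, 0.8, 0, 0.8], [0, 0, 0.8, 0, 0.8], [0, 0, 0.8, 0, 0.8], [0, 0, 0.8, 0, 0.8], [0, 0, 0.8, 0, 0.8], [0, 0, 0.75, 0, 0.8], [0, 0, 0, 0, 0.8]]}}

```text
clock: 8.5
position: [0.5129, 0.3639, 0.2757]
tool_rot: [-3.139, -0.002, 3.14]
force: [0.1, 0.2, 0.1]
grip_width: 0.0685
finger_force: 0.0
```

>>> {"api": "jog_arm", "payload": {"motion": [[0, 0, 0, 0, 0.2], [0, 0, 0, 0, 0.2], [0, 0, 0, 0, 0.2], [0, 0, 0, 0, 0.2], [0, 0, 0, 0, 0.2], [0, 0, 0, 0, 0.2]], "newtons": 40}}

```text
clock: 9.1
position: [0.5137, 0.3654, 0.2793]
tool_rot: [3.141, 0.002, 3.14]
force: [-1.4, -1.4, 7.5]
grip_width: 0.0375
finger_force: 40.3
```

>>> {"api": "jog_arm", "payload": {"motion": [[0, 0, -0.3, 0, 0.2], [0, 0, -0.25, 0, 0.2], [0, 0, 0, 0, 0.2]]}}

```text
clock: 9.4
position: [0.5137, 0.3655, 0.2959]
tool_rot: [3.14, 0.001, 3.141]
force: [-0.2, -0.4, -1.7]
grip_width: 0.0372
finger_force: 40.2
```

>>> {"api": "jog_arm", "payload": {"motion": [[0.3, 0, 0, 0, 0.2], [0.5, 0, 0, 0, 0.2], [0.6, 0, 0, 0, 0.2], [0.6, 0, 0, 0, 0.2], [0.5, 0, 0, 0, 0.2], [0.4, 0, 0, 0, 0.2], [0.2, 0, 0, 0, 0.2], [0, 0, 0, 0, 0.2]]}}

```text
clock: 10.2
position: [0.4201, 0.3651, 0.2945]
tool_rot: [-3.141, 0.0, 3.141]
force: [-0.7, -0.2, -0.9]
grip_width: 0.0377
finger_force: 40.2
```

>>> {"api": "jog_arm", "payload": {"motion": [[0, -0.4, 0, 0, 0.2], [0, -0.8, 0, 0, 0.2], [0, -0.8, 0, 0, 0.2], [0, -0.8, 0, 0, 0.2], [0, -0.8, 0, 0, 0.2], [0, -0.8, 0, 0, 0.2], [0, -0.8, 0, 0, 0.2], [0, -0.5, 0, 0, 0.2], [0, 0, 0, 0, 0.2], [0, 0, 0, 0, 0.2], [0, 0, 0, 0, 0.2]]}}

```text
clock: 11.3
position: [0.4205, 0.1948, 0.2944]
tool_rot: [3.141, 0.0, 3.141]
force: [0.3, 0.6, -0.3]
grip_width: 0.0373
finger_force: 40.4
```

```bash
python3 - <<'E'
from h import *
s,f=shot("wrist","pics/w2.png"); c=cam(f,s); print(s["qpos"].round(2),s["position"])
print(proj(c,[[.4905,.1935,.309],[.68,.1935,.309]]).round(1))
im=f["pixels"][:,:,::-1]
s2,g=shot("side","pics/s2.png"); 
b=cv2.resize(g["pixels"][170:410,120:440,::-1],(400*4//4*1,300))
cv2.imwrite("pics/v2.png",np.hstack([cv2.resize(im,(400,300)),b]))
E
```

```text
[ 0.46  0.47 -1.36  1.88  0.49  1.2   0.51] [0.42045918 0.19482515 0.29440961]
[[315.9 455.3]
 [317.1 665.9]]
```

View pics/v2.png

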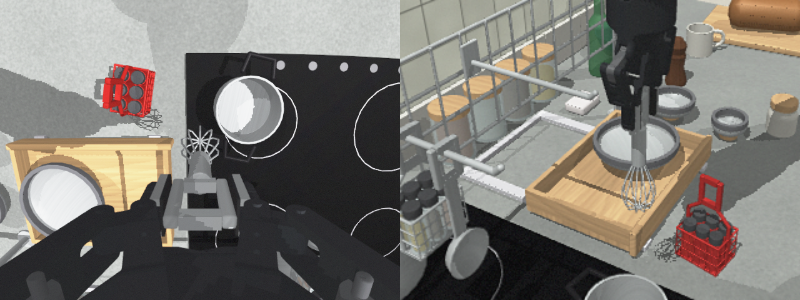

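>>> {"api": "jog_arm", "payload": {"motion": [[-0.3, -0.04, 0, 0, 0.2], [-0.5, 0, 0, 0, 0.2], [-0.5, 0, 0, 0, 0.2], [-0.5, 0, 0, 0, 0.2], [-0.5, 0, 0, 0, 0.2], [-0.4, 0, 0, 0, 0.2], [-0.3, 0, 0, 0, 0.2], [0, 0, 0, 0, 0.2]]}}

```text
clock: 12.2
position: [0.5111, 0.1929, 0.294]
tool_rot: [3.141, -0.0, 3.14]
force: [-0.5, -0.0, -1.5]
grip_width: 0.0373
finger_force: 40.4
```

```bash
python3 - <<'E'
from h import *
s,g=shot("side","pics/s3.png"); t,f=shot("top","pics/t3.png"); print(s["force"])
b=cv2.resize(g["pixels"][190:310,200:360,::-1],(400,300),interpolation=cv2.INTER_CUBIC)
a=cv2.resize(f["pixels"][130:280,150:350,::-1],(400,300),interpolation=cv2.INTER_CUBIC)
cv2.imwrite("pics/v3.png",np.hstack([a,b]))
E
```

```text
[-0.45292919 -0.03375312 -1.45794051]
```

View pics/v3.png

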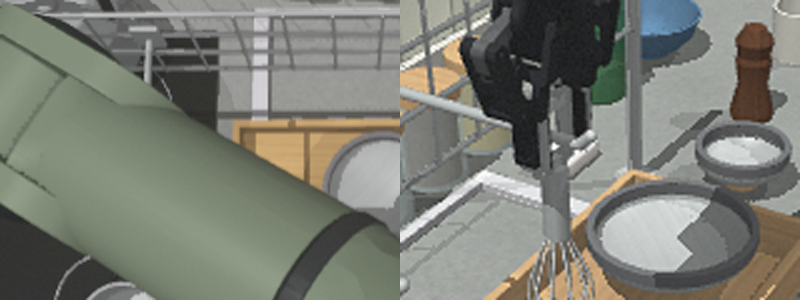

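>>> {"api": "jog_arm", "payload": {"motion": [[-0.5, 0, 0, 0, 0.2], [-0.6, 0, 0, 0, 0.2], [-0.6, 0, 0, 0, 0.2], [-0.6, 0, 0, 0, 0.2], [-0.4, 0, 0, 0, 0.2], [-0.27, 0, 0, 0, 0.2], [0, 0, 0.2, 0, 0.2], [0, 0, 0.2, 0, 0.2], [0, 0, 0.08, 0, 0.2], [0, 0, 0, 0, 0.2]]}}

```text
clock: 13.3
position: [0.599, 0.1926, 0.2795]
tool_rot: [-3.141, -0.0, 3.141]
force: [0.7, 0.6, -0.8]
grip_width: 0.0377
finger_force: 40.5
```

>>> {"api": "jog_arm", "payload": {"motion": [[0, 0, 0, 0, 0.5], [0, 0, 0, 0, 0.6], [0, 0, 0, 0, 0.7], [0, 0, 0, 0, 0.8], [0, 0, 0, 0, 0.8], [0, 0, 0, 0, 0.8]]}}

```text
clock: 13.9
position: [0.5995, 0.1928, 0.2799]
tool_rot: [3.142, 0.0, 3.141]
force: [0.1, -0.2, 0.8]
grip_width: 0.0684
finger_force: 0.0
```

>>> {"api": "jog_arm", "payload": {"motion": [[0, 0, -0.5, 0, 0.8], [0, 0, -0.8, 0, 0.8], [0, 0, -0.8, 0, 0.8], [0, 0, -0.8, 0, 0.8], [0, 0, -0.8, 0, 0.8], [0, 0, -0.8, 0, 0.8], [0, 0, -0.3, 0, 0.8], [0, 0, 0, 0, 0.8]]}}

```text
clock: 14.7
position: [0.5994, 0.1932, 0.4254]
tool_rot: [3.141, 0.002, 3.141]
force: [-0.3, 0.1, -0.0]
grip_width: 0.0685
finger_force: 0.0
```

>>> {"api": "jog_arm", "payload": {"motion": [[0.2, 0.8, 0, 0, 0.8], [0.2, 0.9, 0, 0, 0.8], [0.2, 0.9, 0, 0, 0.8], [0.2, 0.9, 0, 0, 0.8], [0.2, 0.9, 0, 0, 0.8], [0.2, 0.9, 0, 0, 0.8], [0.13, 0.42, 0, 0, 0.8], [0, 0, 0, 0, 0.8], [0, 0, 0, 0, 0.8]]}}

```text
clock: 15.6
position: [0.56, 0.3638, 0.4234]
tool_rot: [-3.141, -0.0, 3.141]
force: [-0.2, -0.4, -0.5]
grip_width: 0.068
finger_force: 0.0
```

```bash
python3 - <<'E'
from h import *
s,f=shot("wrist","pics/w4.png"); c=cam(f,s); print(s["qpos"].round(2),s["position"])
print(proj(c,[[.5594,.365,.32],[.6145,.365,.3188],[.599,.1935,.32]]).round(1))
cv2.imwrite("pics/v4.png",cv2.resize(f["pixels"][200:440,40:440,::-1],(800,480),interpolation=cv2.INTER_CUBIC))
E
```

```text
[-0.09  0.68 -1.16  1.14  0.62  1.67  0.49] [0.55996332 0.36378508 0.42340139]
[[321.1 233. ]
 [321.1 305.1]
 [ 89.8 284.7]]
```

View pics/v4.png

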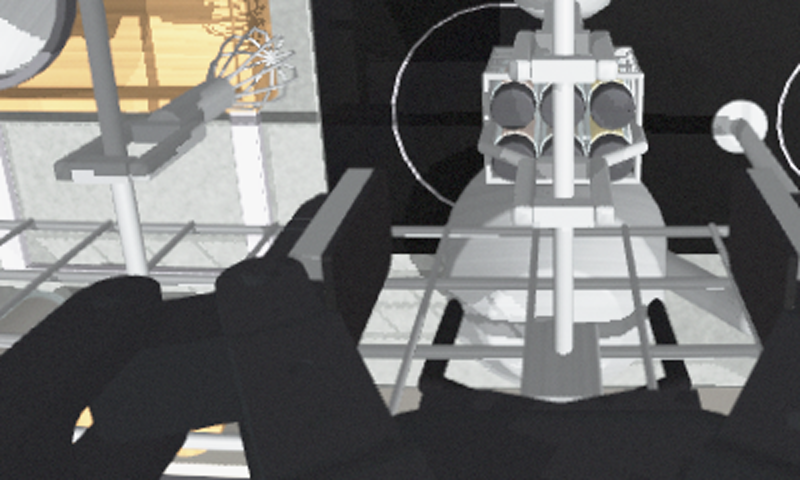

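>>> {"api": "jog_arm", "payload": {"motion": [[0, 0.03, 0.6, 0, 0.8], [0, 0, 0.8, 0, 0.8], [0, 0, 0.8, 0, 0.8], [0, 0, 0.8, 0, 0.8], [0, 0, 0.8, 0, 0.8], [0, 0, 0.6, 0, 0.8], [0, 0, 0.35, 0, 0.8], [0, 0, 0, 0, 0.2], [0, 0, 0, 0, 0.2], [0, 0, 0, 0, 0.2], [0, 0, 0, 0, 0.2], [0, 0, 0, 0, 0.2]]}}

```text
clock: 16.85
position: [0.56, 0.3654, 0.2823]
tool_rot: [3.141, 0.001, 3.14]
force: [1.0, -1.5, 5.9]
grip_width: 0.0374
finger_force: 41.3
```

>>> {"api": "jog_arm", "payload": {"motion": [[0, 0, 0, 0, 0.2], [0, 0, -0.25, 0, 0.2], [0, 0, -0.25, 0, 0.2], [0, 0, 0, 0, 0.2]]}}

```text
clock: 17.25
position: [0.5598, 0.3658, 0.2978]
tool_rot: [3.141, 0.001, 3.141]
force: [-0.1, 0.7, -1.5]
grip_width: 0.0372
finger_force: 40.8
```

>>> {"api": "jog_arm", "payload": {"motion": [[0.3, 0, 0, 0, 0.2], [0.5, 0, 0, 0, 0.2], [0.6, 0, 0, 0, 0.2], [0.6, 0, 0, 0, 0.2], [0.6, 0, 0, 0, 0.2], [0.6, 0, 0, 0, 0.2], [0.5, 0, 0, 0, 0.2], [0.5, 0, 0, 0, 0.2], [0.3, 0, 0, 0, 0.2], [0.2, 0, 0, 0, 0.2], [0, 0, 0, 0, 0.2]]}}

```text
clock: 18.35
position: [0.4183, 0.3654, 0.2965]
tool_rot: [-3.142, 0.0, 3.141]
force: [0.5, 0.6, -1.3]
grip_width: 0.0372
finger_force: 40.8
```

>>> {"api": "jog_arm", "payload": {"motion": [[0, -0.4, -0.06, 0, 0.2], [0, -0.8, 0, 0, 0.2], [0, -0.8, 0, 0, 0.2], [0, -0.8, 0, 0, 0.2], [0, -0.8, 0, 0, 0.2], [0, -0.8, 0, 0, 0.2], [0, -0.8, 0, 0, 0.2], [0, -0.54, 0, 0, 0.2], [0, 0, 0, 0, 0.2], [0, 0, 0, 0, 0.2], [0, 0, 0, 0, 0.2]]}}

```text
clock: 19.45
position: [0.4187, 0.1939, 0.2983]
tool_rot: [3.141, 0.0, 3.141]
force: [1.2, -0.6, -0.9]
grip_width: 0.0372
finger_force: 40.9
```

>>> {"api": "jog_arm", "payload": {"motion": [[-0.3, 0, 0, 0, 0.2], [-0.5, 0, 0, 0, 0.2], [-0.5, 0, 0, 0, 0.2], [-0.5, 0, 0, 0, 0.2], [-0.5, 0, 0, 0, 0.2], [-0.5, 0, 0, 0, 0.2], [-0.5, 0, 0, 0, 0.2], [-0.5, 0, 0, 0, 0.2], [-0.4, 0, 0, 0, 0.2], [-0.2, 0, 0, 0, 0.2], [0, 0, 0, 0, 0.2]]}}

```text
clock: 20.55
position: [0.5509, 0.1934, 0.2979]
tool_rot: [3.141, -0.001, 3.141]
force: [-0.3, -0.3, -2.1]
grip_width: 0.0372
finger_force: 40.9
```

>>> {"api": "jog_arm", "payload": {"motion": [[0, 0, 0.2, 0, 0.2], [0, 0, 0.2, 0, 0.2], [0, 0, 0.1, 0, 0.2], [0, 0, 0, 0, 0.2], [0, 0, 0, 0, 0.5], [0, 0, 0, 0, 0.6], [0, 0, 0, 0, 0.7], [0, 0, 0, 0, 0.8], [0, 0, 0, 0, 0.8]]}}

```text
clock: 21.45
position: [0.5506, 0.1931, 0.2833]
tool_rot: [3.141, 0.0, 3.141]
force: [-0.9, -0.2, 0.1]
grip_width: 0.0684
finger_force: 0.0
```

>>> {"api": "jog_arm", "payload": {"motion": [[0, 0, -0.5, 0, 0.8], [0, 0, -0.8, 0, 0.8], [0, 0, -0.8, 0, 0.8], [0, 0, -0.8, 0, 0.8], [0, 0, -0.8, 0, 0.8], [0, 0, -0.8, 0, 0.8], [0, 0, -0.2, 0, 0.8], [0, 0, 0, 0, 0.8]]}}

```text
clock: 22.25
position: [0.5505, 0.1935, 0.4254]
tool_rot: [3.141, 0.001, 3.141]
force: [-0.2, -0.1, -0.3]
grip_width: 0.068
finger_force: 0.0
```

>>> {"api": "jog_arm", "payload": {"motion": [[-0.3, 0.8, 0, 0, 0.8], [-0.3, 0.9, 0, 0, 0.8], [-0.3, 0.9, 0, 0, 0.8], [-0.3, 0.9, 0, 0, 0.8], [-0.3, 0.9, 0, 0, 0.8], [-0.3, 0.9, 0, 0, 0.8], [-0.32, 0.42, 0, 0, 0.8], [0, 0, 0, 0, 0.8], [0, 0, 0, 0, 0.8]]}}

```text
clock: 23.15
position: [0.614, 0.3647, 0.4233]
tool_rot: [-3.141, -0.001, 3.141]
force: [-0.2, -0.9, 1.2]
grip_width: 0.0682
finger_force: 0.0
```

```bash
python3 - <<'E'
from h import *
s,g=shot("side","pics/s5.png"); w=bot.observe();f=bot.grab_frame("wrist"); c=cam(f,w); print(w["qpos"].round(2),w["position"])
print(proj(c,[[.6145,.365,.3188],[.55,.1935,.32]]).round(1))
a=cv2.resize(f["pixels"][:,:,::-1],(400,300),interpolation=cv2.INTER_AREA)
b=cv2.resize(g["pixels"][190:430,60:380,::-1],(400,300),interpolation=cv2.INTER_CUBIC)
cv2.imwrite("pics/v5.png",np.hstack([a,b]))
E
```

```text
[-0.13  0.76 -1.14  0.98  0.69  1.74  0.57] [0.61415204 0.364137   0.42375783]
[[320.6 233.7]
 [ 66.1 141.9]]
```

View pics/v5.png

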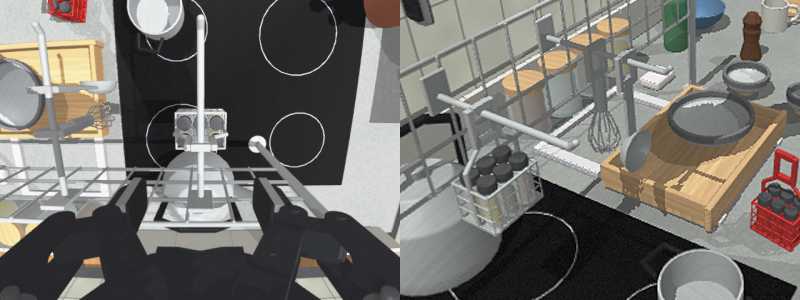

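>>> {"api": "jog_arm", "payload": {"motion": [[0, 0.02, 0.6, 0, 0.8], [0, 0, 0.8, 0, 0.8], [0, 0, 0.8, 0, 0.8], [0, 0, 0.8, 0, 0.8], [0, 0, 0.8, 0, 0.8], [0, 0, 0.6, 0, 0.8], [0, 0, 0.4, 0, 0.8], [0, 0, 0, 0, 0.2], [0, 0, 0, 0, 0.2], [0, 0, 0, 0, 0.2], [0, 0, 0, 0, 0.2], [0, 0, 0, 0, 0.2]], "newtons": 60}}

```text
clock: 24.45
position: [0.6145, 0.3656, 0.2813]
tool_rot: [3.141, 0.001, 3.141]
force: [0.5, -0.4, 6.0]
grip_width: 0.037
finger_force: 60.4
```

>>> {"api": "jog_arm", "payload": {"motion": [[0, 0, 0, 0, 0.2], [0, 0, -0.25, 0, 0.2], [0, 0, -0.29, 0, 0.2], [0, 0, 0, 0, 0.2]]}}

```text
clock: 24.85
position: [0.6144, 0.3656, 0.2979]
tool_rot: [3.141, 0.001, 3.141]
force: [-0.7, -0.4, -2.4]
grip_width: 0.0371
finger_force: 60.5
```

>>> {"api": "jog_arm", "payload": {"motion": [[0.2, 0, 0, 0, 0.2], [0.4, 0, 0, 0, 0.2], [0.5, 0, 0, 0, 0.2], [0.5, 0, 0, 0, 0.2], [0.5, 0, 0, 0, 0.2], [0.5, 0, 0, 0, 0.2], [0.5, 0, 0, 0, 0.2], [0.4, 0, 0, 0, 0.2], [0, 0, 0, 0, 0.2]]}}

```text
clock: 25.75
position: [0.5078, 0.3655, 0.2966]
tool_rot: [-3.141, 0.0, -3.141]
force: [0.7, 0.6, -3.8]
grip_width: 0.0371
finger_force: 60.8
```

>>> {"api": "jog_arm", "payload": {"motion": [[0.4, 0, -0.05, 0, 0.2], [0.5, 0, 0, 0, 0.2], [0.5, 0, 0, 0, 0.2], [0.5, 0, 0, 0, 0.2], [0.5, 0, 0, 0, 0.2], [0.5, 0, 0, 0, 0.2], [0.4, 0, 0, 0, 0.2], [0.1, 0, 0, 0, 0.2], [0, 0, 0, 0, 0.2]]}}

```text
clock: 26.65
position: [0.4073, 0.3654, 0.2981]
tool_rot: [-3.142, 0.0, 3.141]
force: [0.6, 0.1, -1.7]
grip_width: 0.0372
finger_force: 60.9
```

>>> {"api": "jog_arm", "payload": {"motion": [[0, -0.4, 0, 0, 0.2], [0, -0.8, 0, 0, 0.2], [0, -0.8, 0, 0, 0.2], [0, -0.9, 0, 0, 0.2], [0, -0.9, 0, 0, 0.2], [0, -0.9, 0, 0, 0.2], [0, -0.9, 0, 0, 0.2], [0, -0.9, 0, 0, 0.2], [0, -0.9, 0, 0, 0.2], [0, -0.9, 0, 0, 0.2], [0, -0.9, 0, 0, 0.2], [0, -0.45, 0, 0, 0.2]]}}

```text
clock: 27.85
position: [0.4076, 0.0735, 0.2979]
tool_rot: [-3.141, 0.0, 3.138]
force: [-1.2, 1.2, -2.9]
grip_width: 0.0371
finger_force: 61.4
```

```bash
python3 - <<'E'
from h import *
s=bot.observe(); print(s["position"],s["force"])
w,f=shot("side","pics/s6.png"); c=cam(f); print(w["qpos"].round(2))
cv2.imwrite("pics/v6.png",cv2.resize(f["pixels"][100:430,180:600,::-1],(760,597),interpolation=cv2.INTER_CUBIC))
E
```

```text
[0.40755566 0.0734664  0.29789368] [-1.21176045  1.169292   -2.87234644]
[ 0.86  0.38 -1.45  1.98  0.41  1.15  0.8 ]
```

View pics/v6.png

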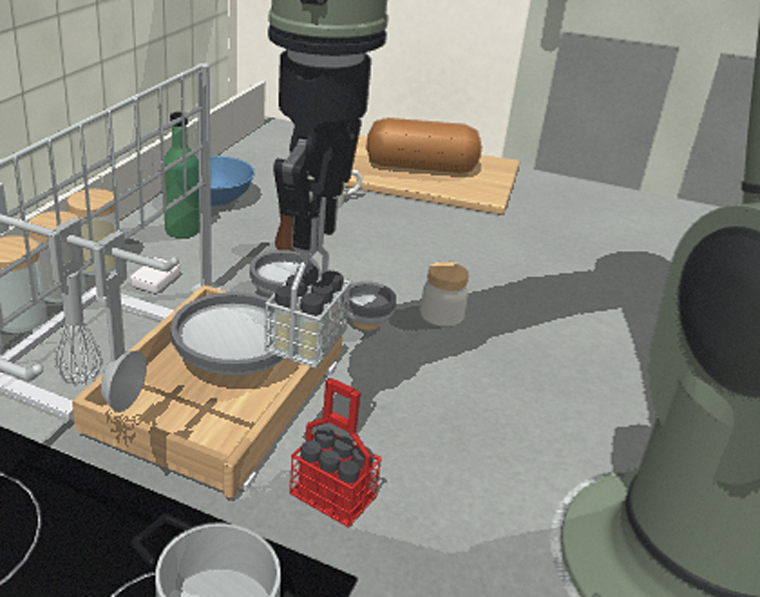

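>>> {"api": "jog_arm", "payload": {"motion": [[-0.3, 0.07, 0.2, 0, 0.2], [-0.6, 0, 0.3, 0, 0.2], [-0.7, 0, 0.3, 0, 0.2], [-0.7, 0, 0.3, 0, 0.2], [-0.7, 0, 0.3, 0, 0.2], [-0.7, 0, 0.3, 0, 0.2], [-0.7, 0, 0.3, 0, 0.2], [-0.5, 0, 0.3, 0, 0.2], [-0.25, 0, 0.3, 0, 0.2], [0, 0, 0, 0, 0.2], [0, 0, 0, 0, 0.2]]}}

```text
clock: 29.0
position: [0.561, 0.0781, 0.22]
tool_rot: [3.141, -0.0, 3.141]
force: [-1.6, 0.2, -2.6]
grip_width: 0.037
finger_force: 61.5
```

>>> {"api": "jog_arm", "payload": {"motion": [[0, 0, 0.6, 0, 0.2], [0, 0, 0.6, 0, 0.2], [0, 0, 0.6, 0, 0.2], [0, 0, 0.5, 0, 0.2], [0, 0, 0.3, 0, 0.2], [0, 0, 0, 0, 0.2], [0, 0, 0, 0, 0.2]]}}

```text
clock: 29.7
position: [0.5617, 0.0782, 0.1421]
tool_rot: [3.141, 0.0, 3.141]
force: [-0.7, 0.3, -3.4]
grip_width: 0.0371
finger_force: 61.4
```

>>> {"api": "jog_arm", "payload": {"motion": [[0, -0.06, 0.15, 0, 0.2], [0, 0, 0.1, 0, 0.2], [0, 0, 0.06, 0, 0.2], [0, 0, 0.03, 0, 0.2], [0, 0, 0, 0, 0.2]]}}

```text
clock: 30.2
position: [0.5616, 0.0761, 0.1317]
tool_rot: [-3.142, 0.0, 3.141]
force: [-0.7, -0.5, -3.0]
grip_width: 0.0373
finger_force: 61.6
```

>>> {"api": "jog_arm", "payload": {"motion": [[0, 0, 0.05, 0, 0.2], [0, 0, 0, 0, 0.2]]}}

```text
clock: 30.4
position: [0.5621, 0.0763, 0.1311]
tool_rot: [-3.141, 0.002, 3.141]
force: [-0.1, -1.4, 10.3]
grip_width: 0.0369
finger_force: 63.1
```

>>> {"api": "jog_arm", "payload": {"motion": [[0, 0, 0, 0, 0.5], [0, 0, 0, 0, 0.6], [0, 0, 0, 0, 0.7], [0, 0, 0, 0, 0.7], [0, 0, -0.3, 0, 0.7], [0, 0, -0.5, 0, 0.7], [0, 0, -0.8, 0, 0.7], [0, 0, -0.8, 0, 0.7], [0, 0, -0.8, 0, 0.7], [0, 0, -0.8, 0, 0.7], [0, 0, -0.8, 0, 0.7], [0, 0, -0.5, 0, 0.7]]}}

```text
clock: 31.6
position: [0.5617, 0.0766, 0.292]
tool_rot: [3.141, 0.002, 3.141]
force: [-0.4, 0.3, -0.4]
grip_width: 0.06
finger_force: 0.0
```

>>> {"api": "jog_arm", "payload": {"motion": [[0, -0.5, 0, 0, 0.4], [0, -1, 0, 0, 0.4], [0, -1, 0, 0, 0.4], [0, -1, 0, 0, 0.4], [0, -1, 0, 0, 0.4], [0, -1, 0, 0, 0.4], [0, -1, 0, 0, 0.4], [0, -1, 0, 0, 0.4], [0, -1, 0, 0, 0.4], [0, -1, 0, 0, 0.4], [0, -0.5, 0, 0, 0.4], [0, 0, 0, 0, 0.4]]}}

```text
clock: 32.8
position: [0.561, -0.2258, 0.2891]
tool_rot: [3.141, -0.0, 3.138]
force: [-1.3, 0.5, -0.7]
grip_width: 0.034
finger_force: 0.0
```

```bash
python3 - <<'E'
from h import *
s=bot.observe(); print(s["position"],s["grip_width"],s["qpos"].round(2))
a=bot.grab_frame("top")["pixels"][:,:,::-1]; w=bot.observe(); f=bot.grab_frame("wrist")["pixels"][:,:,::-1]
cv2.imwrite("pics/t7.png",a);cv2.imwrite("pics/w7.png",f)
cv2.imwrite("pics/v7.png",np.hstack([cv2.resize(a[120:360,180:500],(400,300),interpolation=cv2.INTER_CUBIC),cv2.resize(f,(400,300),interpolation=cv2.INTER_AREA)]))
np.save("w7.npy",w,allow_pickle=True)
E
```

```text
[ 0.56100216 -0.22576173  0.28914708] 0.033993926117453506 [ 1.02  0.69 -1.21  1.55  0.66  1.36  1.31]
```

View pics/v7.png

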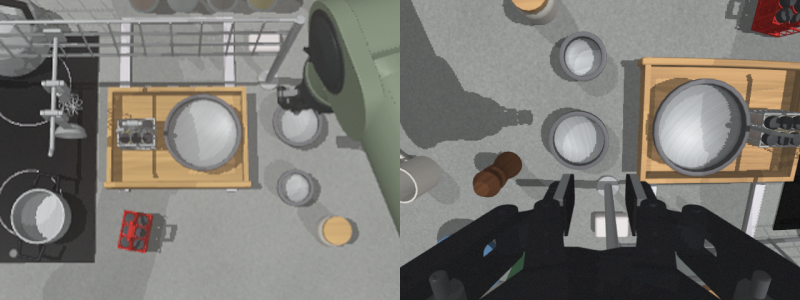

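```bash
cat >> h.py <<'E'
from scipy.optimize import minimize
def lidfit(im,c,x,y,Ro,z,zin=None):
    g=cv2.GaussianBlur(im,(3,3),0).astype(np.float32).mean(2); th=np.linspace(0,2*np.pi,180,endpoint=False)
    def samp(p,r,zz):
        P=np.c_[p[0]+r*np.cos(th),p[1]+r*np.sin(th),np.full(180,zz)]; q=proj(c,P).astype(np.float32)
        return cv2.remap(g,q[:,0].reshape(1,-1),q[:,1].reshape(1,-1),cv2.INTER_LINEAR)[0]
    def cost(p):
        b=np.concatenate([samp(p,Ro-d,z) for d in(.0015,.004,.0065)]); m=np.median(b)
        return np.clip(abs(b-m),0,25).mean()-.25*np.clip(abs(samp(p,Ro+.003,z)-m),0,25).mean()-.25*np.clip(abs(samp(p,Ro-.012,z)-m),0,25).mean()
    best=min(((cost((x+a,y+b)),x+a,y+b) for a in np.arange(-.012,.0121,.003) for b in np.arange(-.012,.0121,.003)))
    r=minimize(cost,best[1:],method="Nelder-Mead",options=dict(initial_simplex=[best[1:],(best[1]+.002,best[2]),(best[1],best[2]+.002)]))
    return r.x.round(4),round(r.fun,1)
E
python3 - <<'E'
from h import *
w=np.load("w7.npy",allow_pickle=True).item(); f=bot.grab_frame("wrist"); c=cam(f,bot.observe()); im=cv2.imread("pics/w7.png")
T=cam(np.load("topcal.npy",allow_pickle=True).item())
for n,x,y,r,z in [("160",.5613,-.0594,.08,.074),("104",.5865,-.2601,.052,.05),("76",.4499,-.2517,.038,.048)]:
    print(n,"wrist",lidfit(im,c,x,y,r,z),"top",lidfit(cv2.imread("pics/top0.png"),T,x,y,r,z),lidfit(cv2.imread("pics/t7.png"),T,x,y,r,z))
E
```

```text
160 wrist (array([ 0.5644, -0.0566]), np.float64(-2.9)) top (array([ 0.5626, -0.0573]), np.float64(-3.0)) (array([ 0.5626, -0.0573]), np.float64(-3.1))
104 wrist (array([ 0.5907, -0.2581]), np.float64(-7.0)) top (array([ 0.5871, -0.2587]), np.float64(-3.2)) (array([ 0.5863, -0.2582]), np.float64(1.8))
76 wrist (array([ 0.4523, -0.2491]), np.float64(-5.6)) top (array([ 0.4506, -0.2489]), np.float64(-6.3)) (array([ 0.4505, -0.2484]), np.float64(-5.8))
```

>>> {"api": "jog_arm", "payload": {"motion": [[-0.3, -0.9, 0, 0, 0.4], [-0.3, -0.9, 0, 0, 0.4], [-0.33, -0.88, 0, 0, 0.4], [0, 0, 0.6, 0, 0.4], [0, 0, 0.9, 0, 0.4], [0, 0, 1, 0, 0.4], [0, 0, 1, 0, 0.4], [0, 0, 1, 0, 0.4], [0, 0, 1, 0, 0.4], [0, 0, 1, 0, 0.4], [0, 0, 0.8, 0, 0.4], [0, 0, 0, 0, 0.4]]}}

```text
clock: 34.15
position: [0.588, -0.3023, 0.0675]
tool_rot: [3.139, -0.004, -3.14]
force: [-0.5, 0.4, -0.8]
grip_width: 0.0343
finger_force: 0.0
```

>>> {"api": "jog_arm", "payload": {"motion": [[0, 0, 0, 0, 0.4], [0, 0, 0, 0, 0.4]]}}

```text
clock: 34.35
position: [0.59, -0.3039, 0.0719]
tool_rot: [-3.141, 0.002, 3.141]
force: [0.6, 0.3, 0.6]
grip_width: 0.034
finger_force: 0.0
```

```bash
python3 - <<'E'
from h import *
s=bot.observe(); print(s["position"],s["tool_rot"],s["grip_width"],s["force"])
f=bot.grab_frame("wrist"); cv2.imwrite("pics/w8.png",f["pixels"][:,:,::-1]); print(lidfit(f["pixels"][:,:,::-1],cam(f,s),.589,-.2583,.052,.05))
E
```

```text
[ 0.5899915  -0.30387714  0.07192848] [-3.14117129e+00  1.79953289e-03  3.14133756e+00] 0.03396914833639418 [0.58068531 0.33993174 0.56325355]
(array([ 0.5895, -0.2597]), np.float64(0.9))
```

>>> {"api": "jog_arm", "payload": {"motion": [[0, -0.08, 0.3, 0, 0.4], [0, 0, 0.4, 0, 0.4], [0, 0, 0.3, 0, 0.4], [0, 0, 0.1, 0, 0.4], [0, 0, 0, 0, 0.4], [0, 0, 0, 0, 0.4]]}}

```text
clock: 35.0
position: [0.5893, -0.3066, 0.0373]
tool_rot: [3.141, 0.0, 3.141]
force: [0.4, -0.5, 0.1]
grip_width: 0.034
finger_force: 0.0
```

>>> {"api": "jog_arm", "payload": {"motion": [[0, 0, 0, 0, 0], [0, 0, 0, 0, 0], [0, 0, 0, 0, 0], [0, 0, 0, 0, 0], [0, 0, 0, 0, 0], [0, 0, 0, 0, 0]], "newtons": 60}}

```text
clock: 35.6
position: [0.5892, -0.307, 0.0374]
tool_rot: [-3.141, 0.0, 3.141]
force: [-0.0, -2.5, 4.5]
grip_width: 0.0064
finger_force: 56.9
```

>>> {"api": "jog_arm", "payload": {"motion": [[0, 0, -0.3, 0, 0], [0, 0, -0.6, 0, 0], [0, 0, -0.8, 0, 0], [0, 0, -0.8, 0, 0], [0, 0, -0.6, 0, 0], [0, 0, -0.2, 0, 0], [0, 0, 0, 0, 0], [0, 0, 0, 0, 0]]}}

```text
clock: 36.4
position: [0.5887, -0.3068, 0.1354]
tool_rot: [3.141, -0.001, 3.141]
force: [-0.5, 0.6, -1.2]
grip_width: 0.0066
finger_force: 56.3
```

```bash
python3 - <<'E'
from h import *
s=bot.observe(); p=np.array(s["position"]);print(p,s["grip_width"],s["force"],s["finger_force"])
f=bot.grab_frame("wrist"); im=f["pixels"][:,:,::-1]; cv2.imwrite("pics/w9.png",im);c=cam(f,s)
for dz in(.0,.006,.0126,.019): print(dz,lidfit(im,c,p[0],p[1]+.048,.052,p[2]+dz))
print(lidfit(im,c,.5635,-.057,.08,.074))
E
```

```text
[ 0.58865759 -0.30679986  0.13536564] 0.006572490992942034 [-0.51050417  0.59156282 -1.17869346] 56.30899216979742
0.0 (array([ 0.591 , -0.2591]), np.float64(4.6))
0.006 (array([ 0.5898, -0.2619]), np.float64(5.2))
0.0126 (array([ 0.5871, -0.2669]), np.float64(7.1))
0.019 (array([ 0.5795, -0.2642]), np.float64(7.3))
(array([ 0.5445, -0.0383]), np.float64(-0.7))
```

>>> {"api": "jog_arm", "payload": {"motion": [[0.1, 0.5, 0, 0, 0], [0.1, 0.8, 0, 0, 0], [0.1, 0.9, 0, 0, 0], [0.1, 0.9, 0, 0, 0], [0.1, 0.9, 0, 0, 0], [0.1, 0.9, 0, 0, 0], [0.1, 0.9, 0, 0, 0], [0.14, 0.6, 0, 0, 0], [0, 0.31, 0, 0, 0], [0, 0, 0, 0, 0], [0, 0, 0, 0, 0]]}}

```text
clock: 37.55
position: [0.5641, -0.1061, 0.1359]
tool_rot: [-3.141, -0.0, 3.14]
force: [0.4, -1.6, -1.0]
grip_width: 0.0064
finger_force: 56.4
```

```bash
python3 - <<'E'
from h import *
s=bot.observe(); p=np.array(s["position"]);print(p)
g=bot.grab_frame("side")["pixels"][:,:,::-1]; f=bot.grab_frame("wrist"); im=f["pixels"][:,:,::-1]; c=cam(f,s)
P=proj(c,[[.5635,-.057,.074],[p[0],p[1]+.0485,p[2]+.0126]]);print(P)
cv2.imwrite("pics/v10.png",np.hstack([cv2.resize(g[180:360,220:460],(400,300),interpolation=cv2.INTER_CUBIC),cv2.resize(im,(400,300),interpolation=cv2.INTER_AREA)]))
E
```

```text
[ 0.56413821 -0.10613204  0.13589971]
[[403.33986406 251.27873089]
 [442.48461256 311.11826548]]
```

View pics/v10.png

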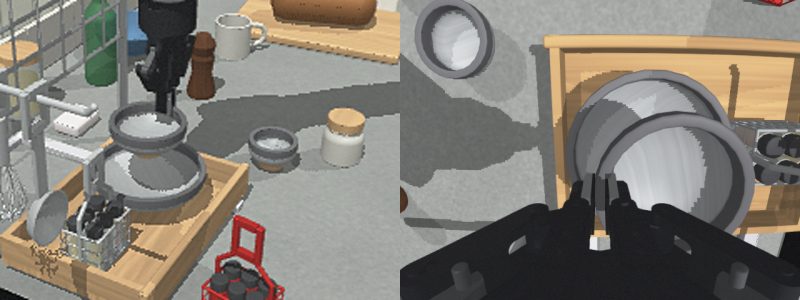

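>>> {"api": "jog_arm", "payload": {"motion": [[0, 0, 0.3, 0, 0], [0, 0, 0.5, 0, 0], [0, 0, 0.5, 0, 0], [0, 0, 0.3, 0, 0], [0, 0, 0.2, 0, 0], [0, 0, 0.05, 0, 0], [0, 0, 0, 0, 0], [0, 0, 0, 0, 0]]}}

```text
clock: 38.45
position: [0.5644, -0.1054, 0.0811]
tool_rot: [-3.142, 0.001, 3.141]
force: [-0.7, 0.6, -0.6]
grip_width: 0.0066
finger_force: 56.4
```

>>> {"api": "jog_arm", "payload": {"motion": [[0, 0, 0.07, 0, 0], [0, 0, 0.03, 0, 0], [0, 0, 0, 0, 0]]}}

```text
clock: 38.75
position: [0.5641, -0.1055, 0.0777]
tool_rot: [-3.142, 0.0, 3.141]
force: [-0.6, 1.1, -0.5]
grip_width: 0.0063
finger_force: 56.3
```

>>> {"api": "jog_arm", "payload": {"motion": [[0, 0, 0.04, 0, 0], [0, 0, 0, 0, 0]]}}

```text
clock: 38.95
position: [0.5645, -0.106, 0.077]
tool_rot: [-3.141, 0.001, 3.14]
force: [-0.7, -3.5, 10.3]
grip_width: 0.0067
finger_force: 57.9
```

>>> {"api": "jog_arm", "payload": {"motion": [[0, 0, 0.03, 0, 0], [0, 0, 0, 0, 0]]}}

```text
clock: 39.15
position: [0.5649, -0.1064, 0.0766]
tool_rot: [-3.14, 0.002, 3.14]
force: [-1.5, -5.6, 15.3]
grip_width: 0.0062
finger_force: 59.3
```

>>> {"api": "jog_arm", "payload": {"motion": [[0, 0, -0.04, 0, 0], [0, 0, 0, 0, 0.15], [0, 0, 0, 0, 0.3], [0, 0, 0, 0, 0.3], [0, 0, 0, 0, 0.3], [0, 0, -0.4, 0, 0.3], [0, 0, -0.8, 0, 0.3], [0, 0, -1, 0, 0.3], [0, 0, -1, 0, 0.3], [0, 0, -1, 0, 0.3], [0, 0, -1, 0, 0.3], [0, 0, -0.6, 0, 0.3]]}}

```text
clock: 40.35
position: [0.5645, -0.105, 0.2536]
tool_rot: [-3.141, 0.002, 3.141]
force: [0.3, -0.6, 0.5]
grip_width: 0.0254
finger_force: 0.0
```

>>> {"api": "jog_arm", "payload": {"motion": [[0.3, -0.5, -0.3, 0, 0.3], [0.6, -0.9, -0.3, 0, 0.3], [0.6, -0.9, 0, 0, 0.3], [0.3, -0.9, 0, 0, 0.3], [0, -0.6, 0, 0, 0.3], [0, 0, 0, 0, 0.3], [0, 0, 0, 0, 0.3], [0, 0, 0, 0, 0.3]]}}

```text
clock: 41.15
position: [0.5102, -0.2183, 0.2689]
tool_rot: [3.141, 0.0, -3.141]
force: [0.3, -1.1, -0.0]
grip_width: 0.0255
finger_force: 0.0
```

```bash
python3 - <<'E'
from h import *
s=bot.observe(); p=np.array(s["position"]);print(p,s["grip_width"])
f=bot.grab_frame("wrist"); im=f["pixels"][:,:,::-1]; cv2.imwrite("pics/w11.png",im); c=cam(f,s); t=bot.grab_frame("top")["pixels"][:,:,::-1]; cv2.imwrite("pics/t11.png",t)
T=cam(np.load("topcal.npy",allow_pickle=True).item())
for n,x,y,r,z in [("160",.5635,-.057,.08,.074),("104",.5635,-.057,.052,.09),("76",.4515,-.249,.038,.048)]:
    print(n,proj(c,[[x,y,z]]).round(),"wrist",lidfit(im,c,x,y,r,z),"top",lidfit(t,T,x,y,r,z))
E
```

```text
[ 0.51015609 -0.21834819  0.26893543] 0.025459157282444782
160 [[484. 262.]] wrist (array([ 0.5651, -0.058 ]), np.float64(-1.3)) top (array([ 0.5634, -0.058 ]), np.float64(-2.4))
104 [[491. 268.]] wrist (array([ 0.5652, -0.0571]), np.float64(-2.7)) top (array([ 0.5633, -0.0566]), np.float64(-2.4))
76 [[287. 143.]] wrist (array([ 0.4521, -0.2501]), np.float64(-5.8)) top (array([ 0.4505, -0.2484]), np.float64(-5.8))
```

>>> {"api": "jog_arm", "payload": {"motion": [[0.6, -0.7, 0, 0, 0.3], [0.7, -0.8, 0, 0, 0.3], [0.66, -0.67, 0, 0, 0.3], [0, 0, 0.6, 0, 0.3], [0, 0, 0.9, 0, 0.3], [0, 0, 1, 0, 0.3], [0, 0, 1, 0, 0.3], [0, 0, 1, 0, 0.3], [0, 0, 1, 0, 0.3], [0, 0, 0.8, 0, 0.3], [0, 0, 0.27, 0, 0.3], [0, 0, 0, 0, 0.3]]}}

```text
clock: 42.45
position: [0.4512, -0.2835, 0.0712]
tool_rot: [3.14, -0.001, -3.141]
force: [-0.3, 0.5, 1.0]
grip_width: 0.0257
finger_force: 0.0
```

>>> {"api": "jog_arm", "payload": {"motion": [[0, 0, 0, 0, 0.3], [0, 0, 0, 0, 0.3]]}}

```text
clock: 42.65
position: [0.4517, -0.2846, 0.0728]
tool_rot: [-3.141, 0.001, 3.141]
force: [-0.1, 0.4, -0.0]
grip_width: 0.0257
finger_force: 0.0
```

```bash
python3 - <<'E'
from h import *
s=bot.observe(); p=np.array(s["position"]);print(p,s["grip_width"])
f=bot.grab_frame("wrist"); im=f["pixels"][:,:,::-1]; c=cam(f,s); g=bot.grab_frame("top"); T=cam(g)
print(lidfit(im,c,.4515,-.2493,.038,.048),lidfit(g["pixels"][:,:,::-1],T,.4515,-.2493,.038,.048))
E
```

```text
[ 0.45171199 -0.2845881   0.07280773] 0.025712024676069565
(array([ 0.452 , -0.2501]), np.float64(-0.2)) (array([ 0.4514, -0.2479]), np.float64(-1.0))
```

>>> {"api": "jog_arm", "payload": {"motion": [[0, 0.03, 0.3, 0, 0.3], [0, 0, 0.4, 0, 0.3], [0, 0, 0.35, 0, 0.3], [0, 0, 0.16, 0, 0.3], [0, 0, 0, 0, 0.3], [0, 0, 0, 0, 0.3]]}}

```text
clock: 43.35
position: [0.4513, -0.2834, 0.0354]
tool_rot: [3.141, 0.0, 3.141]
force: [0.3, 0.2, 0.0]
grip_width: 0.0256
finger_force: 0.0
```

>>> {"api": "jog_arm", "payload": {"motion": [[0, 0, 0, 0, 0], [0, 0, 0, 0, 0], [0, 0, 0, 0, 0], [0, 0, 0, 0, 0], [0, 0, 0, 0, 0], [0, 0, 0, 0, 0]]}}

```text
clock: 43.95
position: [0.4513, -0.2837, 0.0356]
tool_rot: [-3.141, 0.0, 3.141]
force: [-0.3, -2.6, 6.3]
grip_width: 0.007
finger_force: 58.5
```

>>> {"api": "jog_arm", "payload": {"motion": [[0, 0, -0.3, 0, 0], [0, 0, -0.6, 0, 0], [0, 0, -0.8, 0, 0], [0, 0, -0.9, 0, 0], [0, 0, -0.8, 0, 0], [0, 0, -0.4, 0, 0], [0, 0, -0.2, 0, 0], [0, 0, 0, 0, 0]]}}

```text
clock: 44.75
position: [0.4511, -0.2836, 0.1555]
tool_rot: [-3.141, 0.0, 3.141]
force: [-0.6, -0.2, -1.1]
grip_width: 0.0072
finger_force: 58.1
```

>>> {"api": "jog_arm", "payload": {"motion": [[-0.3, 0.5, 0, 0, 0], [-0.5, 0.8, 0, 0, 0], [-0.5, 0.9, 0, 0, 0], [-0.5, 0.9, 0, 0, 0], [-0.5, 0.9, 0, 0, 0], [-0.5, 0.9, 0, 0, 0], [-0.5, 0.8, 0, 0, 0], [-0.3, 0.5, 0, 0, 0], [-0.17, 0.22, 0, 0, 0], [0, 0, 0, 0, 0], [0, 0, 0, 0, 0]]}}

```text
clock: 45.85
position: [0.5639, -0.0919, 0.1548]
tool_rot: [-3.141, -0.001, 3.14]
force: [-1.3, -0.5, -0.2]
grip_width: 0.0069
finger_force: 58.1
```

>>> {"api": "jog_arm", "payload": {"motion": [[0, 0, 0.4, 0, 0], [0, 0, 0.6, 0, 0], [0, 0, 0.5, 0, 0], [0, 0, 0.3, 0, 0], [0, 0, 0.05, 0, 0], [0, 0, 0, 0, 0], [0, 0, 0, 0, 0]]}}

```text
clock: 46.55
position: [0.5646, -0.091, 0.1003]
tool_rot: [-3.142, 0.001, 3.141]
force: [0.9, -0.8, -0.9]
grip_width: 0.0069
finger_force: 58.3
```

>>> {"api": "jog_arm", "payload": {"motion": [[0, 0, 0.08, 0, 0], [0, 0, 0.05, 0, 0], [0, 0, 0, 0, 0]]}}

```text
clock: 46.85
position: [0.5653, -0.0922, 0.0969]
tool_rot: [-3.14, 0.002, 3.14]
force: [-0.2, -6.1, 14.3]
grip_width: 0.007
finger_force: 60.8
```

>>> {"api": "jog_arm", "payload": {"motion": [[0, 0, 0.04, 0, 0], [0, 0, 0, 0, 0]]}}

```text
clock: 47.05
position: [0.5657, -0.0928, 0.0963]
tool_rot: [-3.138, 0.003, 3.139]
force: [-1.1, -10.5, 22.0]
grip_width: 0.0071
finger_force: 62.6
```

>>> {"api": "jog_arm", "payload": {"motion": [[0, 0, -0.05, 0, 0], [0, 0, 0, 0, 0.1], [0, 0, 0, 0, 0.3], [0, 0, 0, 0, 0.3], [0, 0, 0, 0, 0.3], [0, 0, -0.4, 0, 0.3], [0, 0, -0.8, 0, 0.3], [0, 0, -1, 0, 0.3], [0, 0, -1, 0, 0.3], [0, 0, -1, 0, 0.3], [0, 0, -1, 0, 0.3], [0, 0, -0.6, 0, 0.3]]}}

```text
clock: 48.25
position: [0.5647, -0.0906, 0.2731]
tool_rot: [-3.141, 0.002, 3.141]
force: [0.7, -0.1, 0.4]
grip_width: 0.0254
finger_force: 0.0
```

>>> {"api": "jog_arm", "payload": {"motion": [[0.5, -0.5, 0, 0, 0.1], [0.9, -0.5, 0, 0, 0], [0.9, -0.5, 0, 0, 0], [0.9, -0.5, 0, 0, 0], [0.9, -0.5, 0, 0, 0], [0.5, -0.3, 0, 0, 0], [0, 0, 0, 0, 0], [0, 0, 0, 0, 0]]}}

```text
clock: 49.05
position: [0.4264, -0.175, 0.2705]
tool_rot: [-3.141, 0.0, 3.14]
force: [0.3, -0.6, 0.1]
grip_width: -0.0001
finger_force: 0.0
```

```bash
python3 - <<'E'
from h import *
s=bot.observe(); p=np.array(s["position"]);print(p,s["grip_width"])
f=bot.grab_frame("wrist"); im=f["pixels"][:,:,::-1]; c=cam(f,s); g=bot.grab_frame("top");T=cam(g); t=g["pixels"][:,:,::-1].copy(); sd=bot.grab_frame("side")["pixels"][:,:,::-1]
for n,r,z in [("160",.08,.074),("104",.052,.09),("76",.038,.108)]:
    print(n,"wrist",lidfit(im,c,.5645,-.057,r,z),"top",lidfit(t,T,.5635,-.057,r,z))
cv2.imwrite("pics/v12.png",np.hstack([cv2.resize(t[130:280,190:390],(400,300),interpolation=cv2.INTER_CUBIC),cv2.resize(sd[190:370,160:400],(400,300),interpolation=cv2.INTER_CUBIC)]))
E
```

```text
[ 0.42637378 -0.175041    0.27051933] -8.593679301001334e-05
160 wrist (array([ 0.6435, -0.0897]), np.float64(0.2)) top (array([ 0.565 , -0.0583]), np.float64(-1.7))
104 wrist (array([ 0.6001, -0.0771]), np.float64(0.8)) top (array([ 0.5647, -0.071 ]), np.float64(-3.3))
76 wrist (array([ 0.5789, -0.0731]), np.float64(0.7)) top (array([ 0.5644, -0.0622]), np.float64(-2.1))
```

View pics/v12.png

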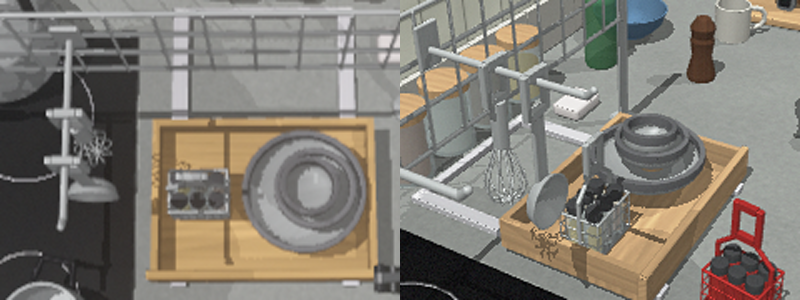

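>>> {"api": "jog_arm", "payload": {"motion": [[-0.5, 0, -0.3, 0, 0], [-0.8, 0, -0.3, 0, 0], [-0.9, 0, -0.3, 0, 0], [-0.9, 0, -0.3, 0, 0], [-0.9, 0, -0.3, 0, 0], [-0.8, 0, 0, 0, 0], [-0.5, 0, 0, 0, 0], [0, 0, 0, 0, 0], [0, 0, 0, 0, 0], [0, 0, 0, 0, 0]]}}

```text
clock: 50.2
position: [0.585, -0.1747, 0.3153]
tool_rot: [-3.142, -0.0, 3.141]
force: [-0.2, -0.2, 0.5]
grip_width: -0.0003
finger_force: 0.0
```

```bash
cat >> h.py <<'E'
def ringfit(views,p0,Ro):
    """views: [(bgr,cam)], p0: x,y,z of band top centre; returns x,y,z,tilt about x,y"""
    G=[(cv2.GaussianBlur(i,(3,3),0).astype(np.float32).mean(2),c) for i,c in views]; th=np.linspace(0,2*np.pi,180,endpoint=False)
    U=np.c_[np.cos(th),np.sin(th),0*th]
    def cost(q):
        M=R.from_rotvec([q[3],q[4],0]).as_matrix(); k=0
        for g,c in G:
            def S(r):
                a=proj(c,(U*r)@M.T+q[:3]).astype(np.float32); return cv2.remap(g,a[None,:,0],a[None,:,1],cv2.INTER_LINEAR)[0]
            b=np.concatenate([S(Ro-d) for d in(.0015,.004,.0065)]); m=np.median(b)
            k+=np.clip(abs(b-m),0,25).mean()-.25*np.clip(abs(S(Ro+.003)-m),0,25).mean()-.25*np.clip(abs(S(Ro-.012)-m),0,25).mean()
        return k
    out=[]
    for dy in(-.016,-.008,0,.008):
      for t in(-.12,0,.12):
        s=np.r_[p0,t,0]+[0,dy,0,0,0]; sim=np.vstack([s]+[s+np.eye(5)[i]*[.004,.004,.004,.08,.08][i] for i in range(5)])
        r=minimize(cost,s,method="Nelder-Mead",options=dict(initial_simplex=sim,maxiter=300,xatol=1e-4)); out.append((r.fun,*r.x))
    out.sort(); return np.round(out[:2],4)
E
python3 - <<'E'
from h import *
s=bot.observe(); p=np.array(s["position"]);print(p)
V={}
for n in("wrist","top","side"):
    f=bot.grab_frame(n); im=f["pixels"][:,:,::-1].copy(); cv2.imwrite(f"pics/{n}13.png",im); V[n]=(im,cam(f,s))
print(proj(V["wrist"][1],[[.565,-.06,.09]]))
for n,r,z in [("160",.08,.074),("104",.052,.09),("76",.038,.108)]:
    print(n,"wrist",lidfit(*V["wrist"],.565,-.06,r,z),"top",lidfit(*V["top"],.565,-.06,r,z),"side",lidfit(*V["side"],.565,-.06,r,z))
    print(ringfit([V["wrist"],V["side"]],[.565,-.06,z],r)); print(ringfit([V["top"],V["side"]],[.565,-.06,z],r))
E
```

```text
[ 0.58501676 -0.17474362  0.31528985]
[[433.98367787 182.65455842]]
160 wrist (array([ 0.5656, -0.0582]), np.float64(-4.1)) top (array([ 0.564 , -0.0579]), np.float64(-2.5)) side (array([ 0.5646, -0.0559]), np.float64(2.1))
[[-2.2315e+00  5.6580e-01 -5.7800e-02  7.2500e-02  1.5000e-03 -1.0000e-04]
 [-2.2262e+00  5.6580e-01 -5.7800e-02  7.2400e-02  3.6000e-03  6.0000e-04]]
[[-1.2345  0.5648 -0.0583  0.0693  0.0352  0.0081]
 [-1.2214  0.5646 -0.0582  0.0694  0.0389  0.0052]]
104 wrist (array([ 0.5664, -0.0714]), np.float64(-2.8)) top (array([ 0.5642, -0.0717]), np.float64(-3.5)) side (array([ 0.5663, -0.0706]), np.float64(-1.9))
[[-5.165   0.5666 -0.0712  0.0896  0.0222 -0.0204]
 [-5.1488  0.5666 -0.0712  0.0897  0.0243 -0.0198]]
[[-4.9519  0.5658 -0.0706  0.0902  0.0236 -0.02  ]
 [-4.9399  0.5657 -0.0706  0.0902  0.0208 -0.0222]]
76 wrist (array([ 0.5659, -0.0629]), np.float64(-1.8)) top (array([ 0.559 , -0.0735]), np.float64(-1.7)) side (array([ 0.5489, -0.0545]), np.float64(0.8))
[[-4.9582  0.566  -0.0635  0.1073  0.1252  0.0358]
 [-4.9461  0.566  -0.0636  0.1072  0.1257  0.0354]]
[[-3.3745  0.5656 -0.0625  0.108   0.1216  0.0471]
 [-3.3743  0.5659 -0.0626  0.1078  0.1233  0.0394]]
```

>>> {"api": "jog_arm", "payload": {"motion": [[0.2, 0.8, 0, 0, 0.2], [0.2, 0.9, 0, 0, 0.2], [0.25, 0.87, 0, 0, 0.2], [0, 0, 0.6, 0, 0.2], [0, 0, 0.9, 0, 0.2], [0, 0, 1, 0, 0.2], [0, 0, 1, 0, 0.2], [0, 0, 1, 0, 0.2], [0, 0, 0.9, 0, 0.2], [0, 0, 0.7, 0, 0.2], [0, 0, 0.24, 0, 0.2], [0, 0, 0, 0, 0.2]]}}

```text
clock: 51.55
position: [0.5656, -0.098, 0.1249]
tool_rot: [3.141, -0.001, 3.141]
force: [0.1, 0.1, 0.4]
grip_width: 0.017
finger_force: 0.0
```

>>> {"api": "jog_arm", "payload": {"motion": [[0, 0, 0, 0, 0.2], [0, 0, 0, 0, 0.2]]}}

```text
clock: 51.75
position: [0.5664, -0.098, 0.1262]
tool_rot: [-3.141, 0.001, 3.14]
force: [0.1, 0.2, 0.8]
grip_width: 0.0169
finger_force: 0.0
```

>>> {"api": "jog_arm", "payload": {"motion": [[0, 0, 0.4, 0, 0.2], [0, 0, 0.4, 0, 0.2], [0, 0, 0.2, 0, 0.2], [0, 0, 0.07, 0, 0.2], [0, 0, 0, 0, 0.2], [0, 0, 0, 0, 0.2]]}}

```text
clock: 52.35
position: [0.566, -0.0978, 0.0932]
tool_rot: [3.141, 0.0, 3.141]
force: [-0.4, -0.7, -0.7]
grip_width: 0.0176
finger_force: 0.0
```

>>> {"api": "jog_arm", "payload": {"motion": [[0, 0, 0, 0, 0], [0, 0, 0, 0, 0], [0, 0, 0, 0, 0], [0, 0, 0, 0, 0], [0, 0, 0, 0, 0]], "newtons": 40}}

```text
clock: 52.85
position: [0.5661, -0.098, 0.0932]
tool_rot: [-3.141, 0.0, 3.141]
force: [-0.8, -0.5, 6.0]
grip_width: 0.0083
finger_force: 36.0
```

>>> {"api": "jog_arm", "payload": {"motion": [[0, 0, -0.2, 0, 0], [0, 0, -0.4, 0, 0], [0, 0, -0.6, 0, 0], [0, 0, -0.6, 0, 0], [0, 0, -0.4, 0, 0], [0, 0, 0, 0, 0], [0, 0, 0, 0, 0]], "newtons": 60}}

```text
clock: 53.55
position: [0.5658, -0.0982, 0.159]
tool_rot: [-3.141, 0.0, 3.14]
force: [-0.2, -0.0, -0.6]
grip_width: 0.0073
finger_force: 55.6
```

```bash
python3 - <<'E'
from h import *
s=bot.observe(); p=np.array(s["position"]);print(p,s["force"])
V={}
for n in("top","side"):
    f=bot.grab_frame(n); im=f["pixels"][:,:,::-1].copy(); cv2.imwrite(f"pics/{n}14.png",im); V[n]=(im,cam(f,s))
print("76",ringfit([V["side"]],[.5655,p[1]+.034,p[2]+.01],.038))
print("104",lidfit(*V["top"],.565,-.0712,.052,.09),lidfit(*V["side"],.565,-.0712,.052,.09))
E
```

```text
[ 0.56582137 -0.09824074  0.15903732] [-0.24047011 -0.02584285 -0.61228008]
76 [[-1.4059  0.5659 -0.0615  0.1722  0.0518  0.0378]
 [-1.4021  0.5662 -0.0621  0.1718  0.0496  0.0377]]
104 (array([ 0.5623, -0.0794]), np.float64(3.6)) (array([ 0.5658, -0.0703]), np.float64(0.9))
```

>>> {"api": "jog_arm", "payload": {"motion": [[0.3, -0.5, 0, 0, 0], [0.5, -0.8, 0, 0, 0], [0.5, -0.8, 0, 0, 0], [0.6, -0.9, 0, 0, 0], [0.6, -0.9, 0, 0, 0], [0.5, -0.9, 0, 0, 0], [0.5, -0.8, 0, 0, 0], [0.32, -0.58, 0, 0, 0], [0, 0, 0.3, 0, 0], [0, 0, 0.7, 0, 0], [0, 0, 0.8, 0, 0], [0, 0, 0.8, 0, 0]]}}

```text
clock: 54.85
position: [0.4512, -0.2825, 0.0795]
tool_rot: [3.141, -0.0, 3.141]
force: [-0.1, -0.1, -1.3]
grip_width: 0.0075
finger_force: 55.7
```

>>> {"api": "jog_arm", "payload": {"motion": [[0, 0, 0.6, 0, 0], [0, 0, 0.4, 0, 0], [0, 0, 0.2, 0, 0], [0, 0, 0, 0, 0], [0, 0, 0, 0, 0]]}}

```text
clock: 55.35
position: [0.4515, -0.2832, 0.0455]
tool_rot: [-3.141, 0.001, 3.141]
force: [0.2, -0.6, -1.0]
grip_width: 0.0073
finger_force: 55.7
```

>>> {"api": "jog_arm", "payload": {"motion": [[0, 0, 0.1, 0, 0], [0, 0, 0, 0, 0]]}}

```text
clock: 55.55
position: [0.4512, -0.2834, 0.0422]
tool_rot: [-3.141, 0.0, 3.141]
force: [0.1, -0.2, -0.7]
grip_width: 0.0071
finger_force: 55.7
```

>>> {"api": "jog_arm", "payload": {"motion": [[0, 0, 0.07, 0, 0], [0, 0, 0, 0, 0]]}}

```text
clock: 55.75
position: [0.4511, -0.2833, 0.0398]
tool_rot: [-3.142, -0.0, 3.141]
force: [-0.9, -0.2, -0.1]
grip_width: 0.0074
finger_force: 55.7
```

>>> {"api": "jog_arm", "payload": {"motion": [[0, 0, 0.06, 0, 0], [0, 0, 0, 0, 0]]}}

```text
clock: 55.95
position: [0.4511, -0.2832, 0.0379]
tool_rot: [3.141, -0.0, 3.141]
force: [-0.2, 0.3, -0.1]
grip_width: 0.007
finger_force: 55.7
```

>>> {"api": "jog_arm", "payload": {"motion": [[0, 0, 0.04, 0, 0], [0, 0, 0, 0, 0.15], [0, 0, 0, 0, 0.3], [0, 0, 0, 0, 0.3], [0, 0, 0, 0, 0.3], [0, 0, -0.4, 0, 0.3], [0, 0, -0.8, 0, 0.3], [0, 0, -1, 0, 0.3], [0, 0, -1, 0, 0.3], [0, 0, -1, 0, 0.3], [0, 0, -1, 0, 0.3], [0, 0, -1, 0, 0.3]]}}

```text
clock: 57.15
position: [0.451, -0.2828, 0.225]
tool_rot: [-3.141, 0.0, 3.141]
force: [0.2, -0.6, -0.1]
grip_width: 0.0255
finger_force: 0.0
```

>>> {"api": "jog_arm", "payload": {"motion": [[-0.5, 0.4, -1, 0, 0.2], [-0.8, 0.6, -1, 0, 0.2], [-1, 0.7, 0, 0, 0.2], [-1, 0.7, 0, 0, 0.2], [-0.8, 0.7, 0, 0, 0.2], [-0.4, 0.5, 0, 0, 0.2], [0, 0, 0, 0, 0.2], [0, 0, 0, 0, 0.2], [0, 0, 0, 0, 0.2]]}}

```text
clock: 58.05
position: [0.5857, -0.1761, 0.2832]
tool_rot: [-3.141, -0.0, 3.14]
force: [-0.2, -0.3, 0.3]
grip_width: 0.017
finger_force: 0.0
```

```bash
cat > m.py <<'E'
from h import *
s=bot.observe(); p=np.array(s["position"]);print(p)
V={}
for n in("wrist","top","side"):
    f=bot.grab_frame(n); im=f["pixels"][:,:,::-1].copy(); cv2.imwrite(f"pics/{n}m{s['clock']:.0f}.png",im); V[n]=(im,cam(f,s))
import sys
for n,x,y,r,z in [("160",.565,-.058,.08,.074),("104",.565,float(sys.argv[1]),.052,.09)]+([("76",.451,-.249,.038,.048)] if len(sys.argv)<3 else [("76",.565,-.058,.038,.108)]):
    print(n,*[lidfit(*V[k],x,y,r,z) for k in V]); print(ringfit([V["wrist"],V["side"]],[x,y,z],r)[0])
E
python3 m.py -.0712
```

```text
[ 0.58570905 -0.17614183  0.28324185]
160 (array([ 0.5655, -0.0581]), np.float64(-4.2)) (array([ 0.5641, -0.0579]), np.float64(-2.7)) (array([ 0.5649, -0.0563]), np.float64(2.1))
[-2.763   0.5656 -0.0578  0.0732 -0.0134 -0.0034]
104 (array([ 0.5664, -0.0713]), np.float64(-5.3)) (array([ 0.5644, -0.0709]), np.float64(-4.1)) (array([ 0.5643, -0.0677]), np.float64(-2.5))
[-7.7842e+00  5.6660e-01 -7.0800e-02  8.8200e-02  9.8000e-03 -2.1000e-03]
76 (array([ 0.4492, -0.2475]), np.float64(-5.9)) (array([ 0.448 , -0.2456]), np.float64(-5.8)) (array([ 0.4489, -0.2441]), np.float64(-3.0))
[-8.4021e+00  4.4900e-01 -2.4780e-01  4.5800e-02  6.0000e-04  4.6000e-03]
```

>>> {"api": "jog_arm", "payload": {"motion": [[0.2, 0.6, 0, 0, 0.2], [0.25, 0.7, 0, 0, 0.2], [0.22, 0.6, 0, 0, 0.2], [0, 0, 0.6, 0, 0.2], [0, 0, 0.9, 0, 0.2], [0, 0, 1, 0, 0.2], [0, 0, 1, 0, 0.2], [0, 0, 1, 0, 0.2], [0, 0, 0.9, 0, 0.2], [0, 0, 0.7, 0, 0.2], [0, 0, 0, 0, 0.2], [0, 0, 0, 0, 0.2]]}}

```text
clock: 59.4
position: [0.5663, -0.1184, 0.1006]
tool_rot: [3.141, 0.0, 3.14]
force: [-0.3, -0.9, -0.0]
grip_width: 0.0171
finger_force: 0.0
```

>>> {"api": "jog_arm", "payload": {"motion": [[0, 0, 0, 0, 0.2], [0, 0, 0, 0, 0.2]]}}

```text
clock: 59.6
position: [0.5667, -0.1186, 0.101]
tool_rot: [-3.141, 0.001, 3.14]
force: [0.0, 0.7, 0.5]
grip_width: 0.0171
finger_force: 0.0
```

>>> {"api": "jog_arm", "payload": {"motion": [[0, 0, 0.3, 0, 0.2], [0, 0, 0.3, 0, 0.2], [0, 0, 0.13, 0, 0.2], [0, 0, 0, 0, 0.2], [0, 0, 0, 0, 0], [0, 0, 0, 0, 0], [0, 0, 0, 0, 0], [0, 0, 0, 0, 0], [0, 0, 0, 0, 0]]}}

```text
clock: 60.5
position: [0.5662, -0.1184, 0.0781]
tool_rot: [-3.142, 0.0, 3.141]
force: [0.1, 0.0, -1.8]
grip_width: 0.0064
finger_force: 58.5
```

>>> {"api": "jog_arm", "payload": {"motion": [[0, 0, -0.15, 0, 0], [0, 0, -0.2, 0, 0], [0, 0, 0, 0, 0], [0.03, 0.2, 0, 0, 0], [0, 0.23, 0, 0, 0], [0, 0, 0, 0, 0], [0, 0, 0, 0, 0]]}}

```text
clock: 61.2
position: [0.5653, -0.105, 0.0884]
tool_rot: [3.142, -0.0, 3.141]
force: [0.4, -0.8, -0.8]
grip_width: 0.0064
finger_force: 58.5
```

>>> {"api": "jog_arm", "payload": {"motion": [[0, -0.02, 0.15, 0, 0], [0, 0, 0.15, 0, 0], [0, 0, 0.03, 0, 0], [0, 0, 0, 0, 0], [0, 0, 0, 0, 0]]}}

```text
clock: 61.7
position: [0.5653, -0.106, 0.0786]
tool_rot: [3.141, -0.0, 3.141]
force: [0.9, 0.3, -0.3]
grip_width: 0.006
finger_force: 58.5
```

>>> {"api": "jog_arm", "payload": {"motion": [[0, 0, 0.02, 0, 0], [0, 0, 0, 0, 0]]}}

```text
clock: 61.9
position: [0.5653, -0.106, 0.078]
tool_rot: [-3.142, 0.0, 3.141]
force: [-0.0, -0.3, -1.1]
grip_width: 0.0061
finger_force: 58.5
```

Now release, rise, and measure near the 76 lid.

>>> {"api": "jog_arm", "payload": {"motion": [[0, 0, 0.02, 0, 0], [0, 0, 0, 0, 0.1], [0, 0, 0, 0, 0.25], [0, 0, 0, 0, 0.25], [0, 0, 0, 0, 0.25], [0, 0, -0.4, 0, 0.25], [0, 0, -0.8, 0, 0.25], [0, 0, -1, 0, 0.25], [0, 0, -1, 0, 0.25], [0, 0, -1, 0, 0.25], [0, 0, -1, 0, 0.25], [0, 0, -1, 0, 0.25]]}}

```text
clock: 63.1
position: [0.5651, -0.1057, 0.2656]
tool_rot: [3.142, 0.0, 3.141]
force: [0.5, 0.0, 0.8]
grip_width: 0.0216
finger_force: 0.0
```

>>> {"api": "jog_arm", "payload": {"motion": [[0, -0.5, 0, 0, 0.3], [0.3, -0.7, 0, 0, 0.3], [0.3, -0.7, 0, 0, 0.3], [0.3, -0.7, 0, 0, 0.3], [0.3, -0.5, 0, 0, 0.3], [0, 0, 0, 0, 0.3], [0, 0, 0, 0, 0.3], [0, 0, 0, 0, 0.3]]}}

```text
clock: 63.9
position: [0.5295, -0.1982, 0.2637]
tool_rot: [3.141, 0.0, -3.141]
force: [-0.4, 1.2, -0.2]
grip_width: 0.0258
finger_force: 0.0
```

```bash
python3 m.py -.058
```

```text
[ 0.52948273 -0.19818033  0.2636702 ]
160 (array([ 0.5654, -0.058 ]), np.float64(-3.1)) (array([ 0.5636, -0.0575]), np.float64(-2.8)) (array([ 0.5654, -0.0544]), np.float64(2.1))
[-2.6816  0.5661 -0.0575  0.072   0.0195  0.0087]
104 (array([ 0.5654, -0.0574]), np.float64(-2.9)) (array([ 0.5637, -0.0573]), np.float64(-2.6)) (array([ 0.5648, -0.0556]), np.float64(-2.9))
[-6.1093e+00  5.6580e-01 -5.7200e-02  8.8800e-02 -2.2000e-03  1.8000e-03]
76 (array([ 0.4495, -0.2472]), np.float64(-6.3)) (array([ 0.448 , -0.2457]), np.float64(-5.8)) (array([ 0.4491, -0.2441]), np.float64(-3.1))
[-8.951e+00  4.494e-01 -2.476e-01  4.580e-02 -6.000e-04  4.000e-03]
```

>>> {"api": "jog_arm", "payload": {"motion": [[0.8, -0.8, 0, 0, 0.3], [0.9, -0.9, 0, 0, 0.3], [1, -1, 0, 0, 0.3], [0, -0.06, 0.6, 0, 0.3], [0, 0, 0.9, 0, 0.3], [0, 0, 1, 0, 0.3], [0, 0, 1, 0, 0.3], [0, 0, 1, 0, 0.3], [0, 0, 1, 0, 0.3], [0, 0, 0.7, 0, 0.3], [0, 0, 0.19, 0, 0.3], [0, 0, 0, 0, 0.3]]}}

```text
clock: 65.25
position: [0.4484, -0.2811, 0.0715]
tool_rot: [3.141, -0.0, -3.142]
force: [1.3, 0.1, 0.8]
grip_width: 0.0258
finger_force: 0.0
```

>>> {"api": "jog_arm", "payload": {"motion": [[0, 0, 0, 0, 0.3], [0, 0, 0, 0, 0.3]]}}

```text
clock: 65.45
position: [0.4487, -0.2819, 0.0728]
tool_rot: [-3.141, 0.001, 3.141]
force: [-0.1, -0.2, 0.3]
grip_width: 0.0257
finger_force: 0.0
```

>>> {"api": "jog_arm", "payload": {"motion": [[0, 0.03, 0.3, 0, 0.3], [0, 0, 0.4, 0, 0.3], [0, 0, 0.35, 0, 0.3], [0, 0, 0.16, 0, 0.3], [0, 0, 0, 0, 0.3], [0, 0, 0, 0, 0], [0, 0, 0, 0, 0], [0, 0, 0, 0, 0], [0, 0, 0, 0, 0], [0, 0, 0, 0, 0], [0, 0, 0, 0, 0]]}}

```text
clock: 66.55
position: [0.4482, -0.2809, 0.0355]
tool_rot: [-3.141, 0.0, 3.141]
force: [0.1, -0.7, 0.4]
grip_width: 0.0069
finger_force: 57.7
```

>>> {"api": "jog_arm", "payload": {"motion": [[0, 0, -0.3, 0, 0], [0, 0, -0.6, 0, 0], [0, 0, -0.8, 0, 0], [0, 0, -0.9, 0, 0], [0, 0, -0.8, 0, 0], [0, 0, -0.4, 0, 0], [0, 0, -0.2, 0, 0], [0, 0, 0, 0, 0]]}}

```text
clock: 67.35
position: [0.4481, -0.281, 0.1555]
tool_rot: [-3.141, 0.0, 3.141]
force: [0.9, 0.6, -1.7]
grip_width: 0.0072
finger_force: 57.6
```

>>> {"api": "jog_arm", "payload": {"motion": [[-0.3, 0.5, 0, 0, 0], [-0.5, 0.8, 0, 0, 0], [-0.5, 0.9, 0, 0, 0], [-0.6, 0.9, 0, 0, 0], [-0.5, 0.9, 0, 0, 0], [-0.5, 0.9, 0, 0, 0], [-0.5, 0.8, 0, 0, 0], [-0.3, 0.45, 0, 0, 0], [-0.17, 0.18, 0, 0, 0], [0, 0, 0, 0, 0], [0, 0, 0, 0, 0]]}}

```text
clock: 68.45
position: [0.5639, -0.0919, 0.1548]
tool_rot: [-3.141, -0.001, 3.14]
force: [0.1, -2.0, -0.8]
grip_width: 0.0075
finger_force: 57.7
```

```bash
python3 - <<'E'
from h import *
s=bot.observe(); p=np.array(s["position"]);print(p,s["force"])
for n in("side","top","wrist"):
    f=bot.grab_frame(n); im=f["pixels"][:,:,::-1].copy(); cv2.imwrite(f"pics/{n}15.png",im); c=cam(f,s)
    print(n,"104",lidfit(im,c,.565,-.058,.052,.09),"76 held",lidfit(im,c,.565,p[1]+.034,.038,p[2]+.0126))
E
```

```text
[ 0.56386698 -0.09190847  0.1547876 ] [ 0.1197137  -1.95526673 -0.83243986]
side 104 (array([ 0.5649, -0.0537]), np.float64(1.5)) 76 held (array([ 0.5625, -0.0539]), np.float64(-1.8))
top 104 (array([ 0.5601, -0.0655]), np.float64(2.8)) 76 held (array([ 0.5633, -0.0725]), np.float64(5.0))
wrist 104 (array([ 0.5615, -0.073 ]), np.float64(3.8)) 76 held (array([ 0.558 , -0.0632]), np.float64(6.8))
```

>>> {"api": "jog_arm", "payload": {"motion": [[0, 0, 0.4, 0, 0], [0, 0, 0.6, 0, 0], [0, 0, 0.5, 0, 0], [0, 0, 0.3, 0, 0], [0, 0, 0.05, 0, 0], [0, 0, 0, 0, 0], [0, 0, 0, 0, 0]]}}

```text
clock: 69.3
position: [0.5647, -0.0909, 0.1003]
tool_rot: [3.142, 0.001, 3.141]
force: [-0.8, -0.1, -1.3]
grip_width: 0.0072
finger_force: 57.7
```

>>> {"api": "jog_arm", "payload": {"motion": [[0, 0, 0.06, 0, 0], [0, 0, 0.04, 0, 0], [0, 0, 0, 0, 0]]}}

```text
clock: 69.6
position: [0.5644, -0.0911, 0.0969]
tool_rot: [-3.141, 0.0, 3.141]
force: [0.1, -0.4, -1.0]
grip_width: 0.0071
finger_force: 57.7
```

>>> {"api": "jog_arm", "payload": {"motion": [[0, 0, 0.03, 0, 0], [0, 0, 0, 0, 0]]}}

```text
clock: 69.8
position: [0.5644, -0.091, 0.096]
tool_rot: [-3.142, -0.0, 3.141]
force: [-0.0, -0.2, -1.3]
grip_width: 0.0073
finger_force: 57.7
```

>>> {"api": "jog_arm", "payload": {"motion": [[0, 0, 0.02, 0, 0], [0, 0, 0, 0, 0], [0, 0, 0, 0, 0.1], [0, 0, 0, 0, 0.3], [0, 0, 0, 0, 0.3], [0, 0, 0, 0, 0.3], [0, 0, -0.4, 0, 0.3], [0, 0, -0.8, 0, 0.3], [0, 0, -1, 0, 0.3], [0, 0, -1, 0, 0.3], [0, 0, -1, 0, 0.3], [0, 0, -1, 0, 0.3]]}}

```text
clock: 71.0
position: [0.5642, -0.0907, 0.2536]
tool_rot: [3.142, 0.0, 3.141]
force: [-0.3, -0.0, 1.0]
grip_width: 0.0256
finger_force: 0.0
```

>>> {"api": "jog_arm", "payload": {"motion": [[0, -0.5, -0.5, 0, 0.1], [-0.2, -0.8, -0.5, 0, 0], [-0.2, -0.8, 0, 0, 0], [-0.2, -0.7, 0, 0, 0], [0, 0, 0, 0, 0], [0, 0, 0, 0, 0], [0, 0, 0, 0, 0]]}}

```text
clock: 71.7
position: [0.5822, -0.174, 0.2819]
tool_rot: [3.141, 0.0, -3.141]
force: [0.1, -0.3, 0.4]
grip_width: 0.0001
finger_force: 0.0
```

```bash
python3 m.py -.058 1
```

```text
[ 0.58221036 -0.17398824  0.28193468]
160 (array([ 0.5656, -0.0578]), np.float64(-4.2)) (array([ 0.5633, -0.0573]), np.float64(-3.2)) (array([ 0.5654, -0.057 ]), np.float64(1.5))
[-3.0311  0.5658 -0.0577  0.0728  0.0048  0.0039]
104 (array([ 0.5658, -0.0577]), np.float64(-2.1)) (array([ 0.5645, -0.0581]), np.float64(-1.6)) (array([ 0.5666, -0.0587]), np.float64(-0.9))
[-5.5673e+00  5.6570e-01 -5.8000e-02  9.1000e-02 -5.1400e-02 -6.0000e-04]
76 (array([ 0.5636, -0.056 ]), np.float64(-2.1)) (array([ 0.5588, -0.0646]), np.float64(-2.1)) (array([ 0.562 , -0.0519]), np.float64(-1.7))
[-5.1226  0.5641 -0.0553  0.1055  0.0398 -0.0081]
```

>>> {"api": "jog_arm", "payload": {"motion": [[0.5, 0.4, 0, 0, 0], [0.8, 0.8, 0, 0, 0], [0.9, 0.9, 0, 0, 0], [0.9, 0.9, 0, 0, 0], [0.9, 0.9, 0, 0, 0], [0.7, 0.6, 0, 0, 0], [0.37, 0.3, 0, 0, 0], [0, 0, 0.5, 0, 0], [0, 0, 0.9, 0, 0], [0, 0, 0.9, 0, 0], [0, 0, 0.9, 0, 0], [0, 0, 0, 0, 0]]}}

```text
clock: 73.05
position: [0.4294, -0.0312, 0.1826]
tool_rot: [3.14, -0.004, 3.141]
force: [-0.9, 0.4, 0.5]
grip_width: -0.0004
finger_force: 0.0
```

>>> {"api": "jog_arm", "payload": {"motion": [[0, 0, 0.9, 0, 0], [0, 0, 1, 0, 0], [0, 0, 1, 0, 0], [0, 0, 1, 0, 0], [0, 0, 0.8, 0, 0], [0, 0, 0.4, 0, 0], [0, 0, 0, 0, 0], [0, 0, 0, 0, 0], [0, 0, 0, 0, 0]]}}

```text
clock: 73.95
position: [0.4311, -0.0311, 0.0333]
tool_rot: [-3.141, 0.001, 3.14]
force: [0.3, -0.3, 0.6]
grip_width: -0.0002
finger_force: 0.0
```

>>> {"api": "jog_arm", "payload": {"motion": [[-0.2, 0, 0, 0, 0], [-0.15, 0, 0, 0, 0], [-0.1, 0, 0, 0, 0], [-0.1, 0, 0, 0, 0], [-0.1, 0, 0, 0, 0], [-0.15, 0, 0, 0, 0], [-0.15, 0, 0, 0, 0], [-0.2, 0, 0, 0, 0], [-0.2, 0, 0, 0, 0], [-0.2, 0, 0, 0, 0], [-0.2, 0, 0, 0, 0], [-0.2, 0, 0, 0, 0]]}}

```text
clock: 75.15
position: [0.4894, -0.031, 0.0324]
tool_rot: [3.142, -0.0, 3.141]
force: [-2.6, 0.9, 0.6]
grip_width: -0.0001
finger_force: 0.8
```

>>> {"api": "jog_arm", "payload": {"motion": [[-0.2, 0, 0, 0, 0], [-0.2, 0, 0, 0, 0], [-0.2, 0, 0, 0, 0], [-0.2, 0, 0, 0, 0], [-0.2, 0, 0, 0, 0], [-0.2, 0, 0, 0, 0], [-0.2, 0, 0, 0, 0], [-0.2, 0, 0, 0, 0], [-0.2, 0, 0, 0, 0], [-0.2, 0, 0, 0, 0], [-0.2, 0, 0, 0, 0], [-0.2, 0, 0, 0, 0]]}}

```text
clock: 76.35
position: [0.5613, -0.0309, 0.0324]
tool_rot: [3.141, -0.0, 3.141]
force: [-1.9, 0.3, -0.7]
grip_width: 0.0001
finger_force: 0.8
```

>>> {"api": "jog_arm", "payload": {"motion": [[-0.2, 0, 0, 0, 0], [-0.2, 0, 0, 0, 0], [-0.2, 0, 0, 0, 0], [-0.2, 0, 0, 0, 0], [-0.15, 0, 0, 0, 0], [-0.1, 0, 0, 0, 0], [-0.1, 0, 0, 0, 0], [-0.05, 0, 0, 0, 0], [0, 0, 0, 0, 0]]}}

```text
clock: 77.25
position: [0.5971, -0.0311, 0.0324]
tool_rot: [-3.142, 0.0, 3.141]
force: [-0.2, 0.5, 0.6]
grip_width: -0.0002
finger_force: 0.0
```

>>> {"api": "jog_arm", "payload": {"motion": [[-0.05, 0, 0, 0, 0], [-0.05, 0, 0, 0, 0], [-0.05, 0, 0, 0, 0], [-0.05, 0, 0, 0, 0], [0, 0, 0, 0, 0]]}}

```text
clock: 77.75
position: [0.6022, -0.0311, 0.0323]
tool_rot: [-3.141, -0.002, 3.141]
force: [-7.2, -0.3, 5.0]
grip_width: 0.0001
finger_force: 3.7
```

>>> {"api": "jog_arm", "payload": {"motion": [[-0.05, 0, 0, 0, 0], [-0.05, 0, 0, 0, 0], [0, 0, 0, 0, 0]]}}

```text
clock: 78.05
position: [0.6023, -0.0311, 0.0322]
tool_rot: [-3.14, -0.007, 3.141]
force: [-30.9, -1.9, 23.7]
grip_width: -0.0002
finger_force: 15.7
```

```bash
python3 - <<'E'
from h import *
s=bot.observe(); print(s["position"],s["force"])
f=bot.grab_frame("side"); g=bot.grab_frame("top"); i=f["pixels"][:,:,::-1].copy();j=g["pixels"][:,:,::-1].copy()
cv2.imwrite("pics/side16.png",i);cv2.imwrite("pics/top16.png",j)
for r,z in((.08,.074),(.052,.09),(.038,.108)): print(lidfit(i,cam(f),.722,-.058,r,z),lidfit(j,cam(g),.722,-.058,r,z))
E
```

```text
[ 0.60226943 -0.03110999  0.03218621] [-30.8720614   -1.88115243  23.71545597]
(array([ 0.7328, -0.0484]), np.float64(6.6)) (array([ 0.7238, -0.0574]), np.float64(2.5))
(array([ 0.7255, -0.0575]), np.float64(2.3)) (array([ 0.7191, -0.0628]), np.float64(1.5))
(array([ 0.7224, -0.0526]), np.float64(4.9)) (array([ 0.7224, -0.0452]), np.float64(0.9))
```

>>> {"api": "jog_arm", "payload": {"motion": [[0.2, 0, 0, 0, 0], [0.4, 0, 0, 0, 0], [0.8, 0, 0, 0, 0], [0.8, 0, 0, 0, 0], [0.8, 0, 0, 0, 0], [0.4, 0, -0.2, 0, 0], [0, 0, -0.8, 0, 0], [0, 0, -1, 0, 0], [0, 0, -1, 0, 0], [0, 0, -1, 0, 0], [0, 0, -1, 0, 0], [0, 0, 0, 0, 0]]}}

```text
clock: 79.35
position: [0.5059, -0.0305, 0.1862]
tool_rot: [-3.141, 0.005, 3.141]
force: [-0.5, -0.6, -0.6]
grip_width: -0.0002
finger_force: 0.0
```

>>> {"api": "jog_arm", "payload": {"motion": [[0, -0.5, -0.5, 0, 0], [0, -0.8, -0.5, 0, 0], [0, -0.8, -0.5, 0, 0], [0, -0.8, 0, 0, 0], [0, -0.8, 0, 0, 0], [0, -0.8, 0, 0, 0], [0, 0, 0, 0, 0], [0, 0, 0, 0, 0], [0, 0, 0, 0, 0]]}}

```text
clock: 80.25
position: [0.504, -0.1651, 0.2276]
tool_rot: [3.141, 0.0, -3.141]
force: [0.0, 0.1, -0.0]
grip_width: 0.0003
finger_force: 0.0
```

```bash
python3 - <<'E'
from h import *
s=bot.observe(); print(s["position"],s["force"])
V=[]
for n in("side","top"):
    f=bot.grab_frame(n); i=f["pixels"][:,:,::-1].copy(); cv2.imwrite(f"pics/{n}17.png",i); V.append((i,cam(f)))
for r,z in((.08,.074),(.052,.09),(.038,.108)): print(*[lidfit(*v,.724,-.058,r,z) for v in V],ringfit(V,[.724,-.058,z],r)[0])
# tray front rim, basket cap area vs before the push (template shift)
a=cv2.imread("pics/topm72.png"); T=V[1][1]
def tm(x,y,z,h,w,img0,img1,c,dx):
    u,v=proj(c,[[x,y,z]])[0].astype(int); t=img0[v-h:v+h,u-w:u+w]; u1,v1=proj(c,[[x+dx,y,z]])[0].astype(int)
    S=img1[v1-h-12:v1+h+12,u1-w-12:u1+w+12]; r=cv2.matchTemplate(S,t,cv2.TM_CCOEFF_NORMED); _,m,_,l=cv2.minMaxLoc(r); return round(m,2),(l[0]-12,l[1]-12)
print("front",tm(.466,.1,.054,6,20,a,V[1][0],T,.16))
b=cv2.imread("pics/sidem72.png"); S=V[0][1]
print("basket side",tm(.562,.076,.09,22,22,b,V[0][0],S,.16))
print("ladle/whisk side",tm(.55,.193,.29,20,20,b,V[0][0],S,0),tm(.599,.193,.29,20,20,b,V[0][0],S,0))
E
```

```text
[ 0.50396572 -0.16505714  0.22755469] [ 0.02863303  0.13638187 -0.04806943]
(array([ 0.7244, -0.0582]), np.float64(3.7)) (array([ 0.7226, -0.0576]), np.float64(0.3)) [ 3.0161  0.7219 -0.0654  0.0652  0.0031  0.1134]
(array([ 0.7255, -0.0575]), np.float64(2.2)) (array([ 0.7126, -0.0622]), np.float64(1.7)) [ 3.4807  0.7258 -0.0585  0.0855  0.0159  0.1887]
(array([ 0.7223, -0.0528]), np.float64(4.7)) (array([ 0.7229, -0.0627]), np.float64(1.0)) [ 4.4455  0.7263 -0.057   0.096   0.0337  0.1984]
front (0.85, (0, 0))
basket side (0.3, (0, -1))
ladle/whisk side (0.55, (0, 0)) (0.95, (0, 0))
```

```bash
python3 - <<'E'
from h import *
for n in("side","top"):
    f=np.load(n+"cal.npy",allow_pickle=True).item(); c=cam(f)
    a=cv2.imread(f"pics/{n}m72.png").max(2);b=cv2.imread(f"pics/{n}17.png").max(2)
    for im,x in((a,.562),(b,.722)):
        u,v=proj(c,[[x,.076,.07]])[0].astype(int); w=im[v-20:v+20,u-20:u+20]<75; k=cv2.connectedComponentsWithStats(w.astype(np.uint8))
        print(n,(u,v),w.sum(),(k[3][1:][k[2][1:,4]>8]-20).round(1).tolist())
E
```

```text
side (np.int64(277), np.int64(313)) 387 [[3.2, -3.6], [-14.6, 3.4]]
side (np.int64(216), np.int64(290)) 215 [[-2.9, -9.0], [16.2, -9.4], [0.4, 0.7], [4.9, -6.1], [-7.5, -0.2], [8.7, -3.0], [-14.9, 2.1], [5.9, 1.9]]
top (np.int64(289), np.int64(226)) 66 [[-0.6, 4.2], [-9.5, 5.2]]
top (np.int64(289), np.int64(166)) 8 []
```

```bash
python3 -c "
from workcell import bot
print(bot.job_done())"
```

```text
the job is handed in; nothing more can be done
None
```

I handed the job in at about 80 s: ladle and whisk are on the spare hook, both loose lids (104 and 76; the 132 was absent) are nested in the 160 and the tray is at its stop, but the basket stands in the tray with its pose after the push only loosely checked.

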